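# Break down two stacks of drive parts into their trays

### The arm

A 6-joint arm with a two-finger parallel gripper is mounted at the origin on the work surface. World frame = base frame: x ahead of the robot, y to its left, z up, the work surface at z = 0. Lengths are in m, angles in rad, forces in N, time in s.
With the tool pointing down it reaches from about 0.425 to 0.95 m from the base axis. Payload 3.5 kg.
Tool frame: the origin (TCP) lies on the centre line of the jaws, within the pads' length; the fingertips stand 17 mm ahead of it and the grasp point (between the pads) lies 2 mm behind it; z points along the fingers, y is the line along which they close (so a half turn about z gives the same grasp; the last joint's range is limited). The gripper opens to 85 mm and grips with 20 to 120 N. Pads are 22 mm wide; open, the fingers measure 114 mm over their backs; the gripper's body (76 mm by 85 mm) begins 54 mm behind the grasp point. The pads swing forward as they close: fully open they stand 13 mm farther back than shut.
Start: joints at [1.183, 0.286, 1.577, -0, 1.279, -0.15], TCP at [0.159, 0.656, 0.223] pointing down, gripper open.
Joint ranges: [-2.77, 2.77], [-0.9, 2.22], [0.21, 2.48], [-1.53, 4.67], [0.24, 2.81], [-2.84, 2.84]. Speed limits (rad/s): [2.79, 2.79, 3.14, 3.14, 3.14, 3.14].

### API

Orientations are given as a unit quaternion [x, y, z, w].
In Python, from plant import ctrl gives the robot as it stands. The module is installed in compiled form; this text tells all that it offers.
- The arm moves only by the tool drive_tool, never from a script. Its argument "moves" is a list of rows, each a list of 3 entries, a list of its own where there are three numbers: the turn, a rotation vector about the tool's x, y, z in rad, then the shift along the tool's x, y, z in m, then the finger opening in m, from 0 to 0.0854. A call has 1 to 5 rows; each row shifts and turns the commanded pose from where the row before left it, along the tool's axes as they then stand; what a row does not reach is not made up. A row lasts 1/8 s, in which the tool goes at most 62.5 mm and 10.7 degrees, less where a joint would pass 70% of its speed; a pose out of reach is approached as far as the arm can. A call with a gripper value outside its range is refused whole. The fingers move at their own pace and stop on an object; "grip_force" is the grip in N (left out, the last holds). Time passes only in rows, so rows that do not move let the fingers close. It gives the time, the measured TCP pose, the force, the opening and the grip force at its end, in the units of the state.
- ctrl.get_state(): the state, without advancing time (a new reading comes with each control period).
- ctrl.read_camera(name): name is "scene" or "top"; returns a dict with "image" (420x560x3 uint8, red, green, blue), "fx", "fy", "cx", "cy" (pixels), "R" (3x3) and "t" (3): a world point X has camera coordinates R X + t. Camera axes: x right, y down, z forward; pixel columns grow to the right and rows downward; lengths in m; the calibration is good to about 2 mm. A picture is of the moment at which its call begins. There is no depth.
- ctrl.sign_off(): hands the job in; it is judged then, once.
The state is a dict: "time": time; "qpos": joint angles; "dq": joint speeds; "joint_efforts": joint torques, N m; "eef_pos": TCP position; "tcp_rot": TCP orientation; "contact_force": force on the tool from outside, world axes, zero at the start; "wrist_torque": the same for the moment, N m; "opening": opening from 0.0 (shut) to 1.0 (fully open); "finger_force": force on a finger pad.
Only numpy, scipy, OpenCV 4.12 (cv2) and the standard library are available. Lean on these libraries where they do the work, as an engineer would, in place of code of your own. Each camera call takes 0.05 s, during which the arm holds its last target. There are 200 camera calls.

### The job

The parts of a stripped drive were left in two stacks on the workshop bench: take the stacks apart from the top and set each part flat in the tray made for it, the bearing block in the oblong tray, the nut in the six-sided tray, the spacer in the square tray and the bush in the small round tray, with the hub over the post of the round base. Set every part down upright and gently, letting none drop or fall off a stack.

Things in the scene. Friction and masses are not known exactly. Their poses are not given: they have to be found in the camera images.
- block_mid (a point): Bearing block: oblong aluminium block, 60 mm along its x, 90 mm along its y, four small bolt holes near its corners. Stands on the bench at the start with the nut or the spacer on it. Its height is 44 mm; this point is its centre, half-way up (22 mm above its underside); its z axis points up.
- hub_mid (a point): Hub: round steel ring, outer diameter 64 mm, through bore 34 mm. Stands on the bench at the start with the nut or the spacer on it. Its height is 44 mm; this point is its centre, half-way up (22 mm above its underside); its z axis points up.
- nut_mid (a point): Long nut: six-sided dark steel piece, 44 mm across flats (50.8 mm across corners); one pair of flats faces along +x and -x of its frame. Starts on the bearing block or on the hub. Its height is 44 mm; this point is its centre, half-way up (22 mm above its underside); its z axis points up.
- spacer_mid (a point): Spacer: square aluminium piece, 40 mm along its x and y, with a dark bore mouth in its top. Starts on the bearing block or on the hub, whichever the nut is not on. Its height is 44 mm; this point is its centre, half-way up (22 mm above its underside); its z axis points up.
- bush_mid (a point): Bush: slim round brass piece, diameter 26 mm. Starts on top of the nut or of the spacer, so one stack is three high and the other two. Its height is 44 mm; this point is its centre, half-way up (22 mm above its underside); its z axis points up.
- tray_block: Oblong tray (grey floor, black lip) for the bearing block: inside 80 mm along its x, 110 mm along its y; the inner floor is 5 mm and the top of the low lip 9 mm above the bench (4 mm lip, 5 mm thick). Fixed to the bench. Its origin is the centre of its underside, on the bench; its z axis points up.
- post_hub: Round grey base, diameter 90 mm and 5 mm thick, with an upright black post in its middle (diameter 16 mm, top 38 mm above the bench), for the hub: its bore goes over the post and it rests on the base. Fixed to the bench. Its origin is the centre of its underside, on the bench; its z axis points up along the post.
- tray_nut: Six-sided tray (grey floor, black lip) for the nut: inside 62 mm across flats (the nut goes in at any yaw); the inner floor is 5 mm and the top of the low lip 9 mm above the bench (4 mm lip, 5 mm thick). Fixed to the bench. Its origin is the centre of its underside, on the bench; its z axis points up.
- tray_spacer: Square tray (grey floor, black lip) for the spacer: inside 58 x 58 mm (the spacer goes in at any yaw); the inner floor is 5 mm and the top of the low lip 9 mm above the bench (4 mm lip, 5 mm thick). Fixed to the bench. Its origin is the centre of its underside, on the bench; its z axis points up.
- tray_bush: Small round tray (grey floor, black lip) for the bush: inside diameter 44 mm; the inner floor is 5 mm and the top of the low lip 9 mm above the bench (4 mm lip, 5 mm thick). Fixed to the bench. Its origin is the centre of its underside, on the bench; its z axis points up.
There are look-alikes about, which are no part of the job. Leave any purple or turquoise look-alike of the part that bears hub_mid alone.

How it is judged:
At the end, for the whole second after the job is handed in: Each of the five parts is at rest, upright (within 0.08 rad), within 15 mm of the centre of its own tray or post and resting on its floor (centre 24 to 30 mm above the tray's underside; 27 mm is flat on the floor) (horizontal distance between block_mid and tray_block below 0.015 m and z of block_mid in the frame of tray_block between 0.024 and 0.03 m and angle between each of block_mid, hub_mid, nut_mid, spacer_mid, bush_mid's own z axis and vertical below 0.08 rad and linear speed of each of block, hub, nut, spacer, bush below 0.02 m/s and horizontal distance between hub_mid and post_hub below 0.015 m and z of hub_mid in the frame of post_hub between 0.024 and 0.03 m and horizontal distance between nut_mid and tray_nut below 0.015 m and z of nut_mid in the frame of tray_nut between 0.024 and 0.03 m and horizontal distance between spacer_mid and tray_spacer below 0.015 m and z of spacer_mid in the frame of tray_spacer between 0.024 and 0.03 m and horizontal distance between bush_mid and tray_bush below 0.015 m and z of bush_mid in the frame of tray_bush between 0.024 and 0.03 m); the robot touches nothing.
It fails at once if the block falls or is thrown free of the fingers (faster than 0.7 m/s, a drop of about 25 mm) (linear speed of block above 0.7 m/s and contact force between block and the fingers below 0.05 N).
It fails at once if the hub falls or is thrown free of the fingers (faster than 0.7 m/s, a drop of about 25 mm) (linear speed of hub above 0.7 m/s and contact force between hub and the fingers below 0.05 N).
It fails at once if the nut falls or is thrown free of the fingers (faster than 0.7 m/s, a drop of about 25 mm) (linear speed of nut above 0.7 m/s and contact force between nut and the fingers below 0.05 N).
It fails at once if the spacer falls or is thrown free of the fingers (faster than 0.7 m/s, a drop of about 25 mm) (linear speed of spacer above 0.7 m/s and contact force between spacer and the fingers below 0.05 N).
It fails at once if the bush falls or is thrown free of the fingers (faster than 0.7 m/s, a drop of about 25 mm) (linear speed of bush above 0.7 m/s and contact force between bush and the fingers below 0.05 N).
It also fails if it takes over 141 s, if anything falls off the work surface, if the arm or the gripper's body presses on something with over 40 N, if the wrist force passes 120 N, or if a joint passes its speed limit or range.

## Working session

There is one attempt and no reset: what is moved stays moved. The work goes in short steps, Python scripts to look and compute and a tool call to move; the robot and the scene stay as the last step left them, time stands still between calls to the robot, and variables do not carry over. Pictures are saved under pics/ and viewed, at most 14 in all, crops included, and the job is handed in when it is done.

Besides the shell and the picture viewer there is one more tool, called after ">>>" as name(argument=value, ...), one argument or row to a line, values as JSON. drive_tool: Moves the arm, as the interface text tells. Its arguments: {"type":"object","properties":{"moves":{"type":"array","items":{"type":"array"}},"grip_force":{"type":"number"}},"required":["moves"]}

```bash
mkdir -p pics
python3 - <<'E'
from plant import ctrl
import cv2,numpy as np
s=ctrl.get_state()
for k in s: print(k,np.round(s[k],4))
for n in("scene","top"):
    c=ctrl.read_camera(n)
    cv2.imwrite(f"pics/{n}0.png",c["image"][:,:,::-1])
    print(n,c["fx"],c["fy"],c["cx"],c["cy"],np.round(c["R"],4).tolist(),np.round(c["t"],4), np.round(-np.array(c["R"]).T@np.array(c["t"]),3))
E
```

```text
time 0.0
qpos [ 1.183   0.2872  1.5782 -0.      1.2786 -0.15  ]
dq [-0.0019  0.0006 -0.0012  0.0004  0.0011  0.0012]
joint_efforts [ 4.0000e-04 -4.0597e+01 -2.9263e+01 -1.0000e-04  5.8000e-03  0.0000e+00]
eef_pos [0.1587 0.6554 0.2216]
tcp_rot [ 1.186e-01  9.929e-01 -1.200e-03 -3.000e-04]
contact_force [ 0.1835  0.0446 -0.3882]
wrist_torque [ 0.0288 -0.008  -0.0058]
finger_force 0.0
opening 1.0007
scene 381.1966672149563 381.1966672149563 281.3394300212013 217.21778999344212 [[0.5523, 0.8335, -0.0127], [0.6806, -0.4597, -0.5706], [-0.4814, 0.3065, -0.8212]] [-0.2729 -0.305   1.0935] [ 0.885 -0.248  0.72 ]
top 384.3504957956303 384.3504957956303 280.97760726718394 206.4354158651544 [[0.0048, -0.9999, 0.0103], [-0.9958, -0.0057, -0.0917], [0.0918, -0.0098, -0.9957]] [-0.0116  0.5256  1.0006] [4.320e-01 1.000e-03 1.045e+00]
```

View pics/scene0.png

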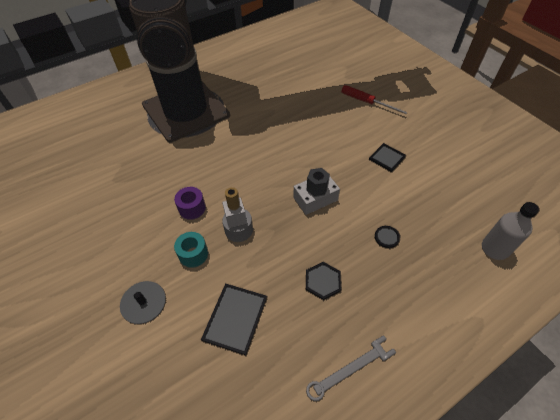

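View pics/top0.png

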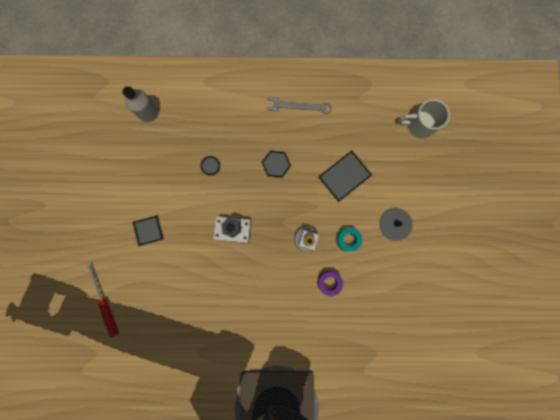

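Top view: a three-high stack, brass bush on spacer on grey hub, at (308,240). The nut on the block is at (233,229). The trays are oblong (345,176), hex (276,164), round (210,166) and square (148,230), and the post base is at (396,224). In the scene view the stacks are at (235,215) and (317,190). 

There are three candidates for the hub: grey steel (308,240), turquoise (349,239) and purple (330,283). The grey one carries the spacer and is the one meant. I'll confirm it in an enlarged crop.

Run:
```python
import cv2,numpy as np
s=cv2.imread("pics/scene0.png");t=cv2.imread("pics/top0.png")
a=cv2.resize(s[160:260,170:350],None,fx=4.4,fy=4.4,interpolation=cv2.INTER_CUBIC)[:, :792]
cv2.imwrite("pics/cs.png",a)
b=cv2.resize(t[195:300,205:375],None,fx=4.6,fy=4.6,interpolation=cv2.INTER_CUBIC)
cv2.imwrite("pics/ct.png",b)
```

```text
(no output)
```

View pics/cs.png

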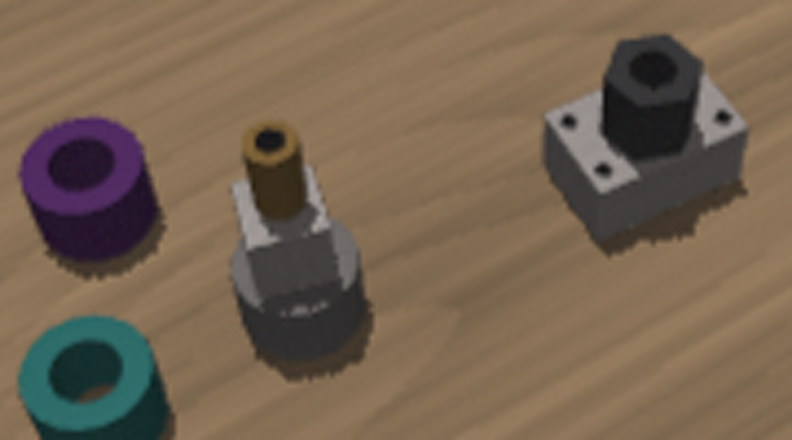

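View pics/ct.png

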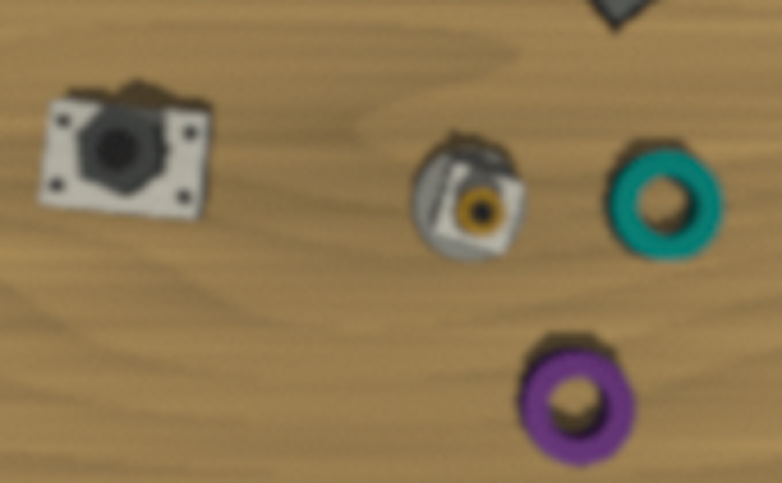

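The crops confirm it: the grey ring under the spacer is the hub, and the turquoise and purple rings stand apart from it. Next I'll measure by masks and triangulate.

```bash
cat > h.py <<'E'
import cv2,numpy as np
from plant import ctrl
def cams(): return {n:ctrl.read_camera(n) for n in("scene","top")}
def ray(c,uv):
    R=np.array(c["R"]);o=-R.T@np.array(c["t"])
    d=R.T@np.array([(uv[0]-c["cx"])/c["fx"],(uv[1]-c["cy"])/c["fy"],1]);return o,d/np.linalg.norm(d)
def plane(c,uv,z):
    o,d=ray(c,uv);return o+d*(z-o[2])/d[2]
def tri(C,us,ut):
    A=[];b=[];rs=[]
    for c,u in((C["scene"],us),(C["top"],ut)):
        o,d=ray(c,u);P=np.eye(3)-np.outer(d,d);A.append(P);b.append(P@o);rs.append((P,o))
    x=np.linalg.lstsq(np.vstack(A),np.hstack(b),rcond=None)[0]
    return x,max(np.linalg.norm(P@(x-o)) for P,o in rs)
def proj(c,X):
    p=np.array(c["R"])@X+np.array(c["t"]);return np.array([c["cx"]+c["fx"]*p[0]/p[2],c["cy"]+c["fy"]*p[1]/p[2]])
def low_sat(img,thr=60):
    hsv=cv2.cvtColor(img,cv2.COLOR_RGB2HSV);return ((hsv[:,:,1]<thr)*255).astype(np.uint8)
def contours(m,amin=60):
    m=cv2.morphologyEx(m,cv2.MORPH_CLOSE,np.ones((3,3),np.uint8))
    cs,_=cv2.findContours(m,cv2.RETR_EXTERNAL,cv2.CHAIN_APPROX_NONE);return [c for c in cs if cv2.contourArea(c)>amin]
E
python3 - <<'E'
from h import *
C=cams()
est={"bush top":((231.6,192.3),(309.35,240.65)),"spacer top":((233.9,207),(309.8,240.2)),"nut top":((318.4,175.9),(231.5,227.2)),"hub top":((237.3,219.5),(307,238.7))}
for k,v in est.items():
    x,e=tri(C,*v);print(k,np.round(x,4),round(e,4))
pts=dict(oblong=((235,319),(345,176)),hexa=((323,280),(276,164)),rnd=((387,237),(210,166)),sq=((387,157),(148,230)),base=((143,302),(396,224)),block=((317,193),(233,229)),hub=((237,220),(307,240)))
cs={n:contours(low_sat(C[n]["image"],75)) for n in C}
for k,(us,ut) in pts.items():
    for n,u in(("scene",us),("top",ut)):
        for c in cs[n]:
            if cv2.pointPolygonTest(c,u,False)>=0:
                w=np.array([plane(C[n],p[0],.009 if k!="base" else .005)[:2] for p in c],np.float32)
                r=cv2.minAreaRect(w);m=cv2.moments(w.reshape(-1,1,2));
                h=cv2.convexHull(w);m=cv2.moments(h)
                print(k,n,"rect",np.round(r[0],4),np.round(r[1],4),round(r[2],1),"cen",round(m["m10"]/m["m00"],4),round(m["m01"]/m["m00"],4))
E
```

```text
bush top [ 0.4345 -0.0759  0.1312] 0.0005
spacer top [ 0.4365 -0.0793  0.0869] 0.001
nut top [0.4676 0.115  0.0884] 0.0007
hub top [ 0.4399 -0.077   0.0436] 0.0003
oblong scene rect [ 0.6124 -0.1862] [0.0906 0.1212] 38.7 cen 0.6124 -0.1863
oblong top rect [ 0.6133 -0.1827] [0.0851 0.1149] 39.1 cen 0.613 -0.1827
hexa scene rect [0.6449 0.0023] [0.0697 0.0824] 54.4 cen 0.6442 0.0021
hexa top rect [0.6444 0.0053] [0.0724 0.0679] 84.6 cen 0.6447 0.0056
rnd scene rect [0.6394 0.1811] [0.0534 0.054 ] 56.0 cen 0.639 0.1811
rnd top rect [0.6381 0.1865] [0.0472 0.0463] 1.1 cen 0.6387 0.1857
sq scene rect [0.4618 0.3438] [0.0684 0.0741] 15.5 cen 0.4618 0.3436
sq top rect [0.4612 0.3483] [0.0632 0.0642] 15.6 cen 0.4609 0.3485
base scene rect [ 0.4808 -0.3231] [0.0899 0.0888] 14.7 cen 0.4804 -0.323
base top rect [ 0.4815 -0.3201] [0.0844 0.087 ] 88.9 cen 0.4818 -0.3203
block scene rect [0.4415 0.1281] [0.1128 0.1145] 84.2 cen 0.447 0.1295
block top rect [0.4654 0.123 ] [0.0969 0.066 ] 85.3 cen 0.4655 0.123
hub scene rect [ 0.415  -0.0695] [0.0672 0.1217] 71.3 cen 0.4145 -0.07
hub top rect [ 0.4397 -0.0781] [0.0643 0.0619] 0.1 cen 0.44 -0.0782
```

Measured top heights agree with the text: bush 0.131 (expected 0.132), spacer 0.087 and nut 0.088 (both 0.088), hub 0.0436 (0.044). Next come the yaws of spacer, nut and block, and the tray heights from two views.

Run:
```python
from h import *
C=cams();c=C["top"];hsv=cv2.cvtColor(c["image"],cv2.COLOR_RGB2HSV)
print("V spacer",hsv[240,315],hsv[249,309],"hub",hsv[243,296],"nut",hsv[222,235],"block",hsv[240,225],"wood",hsv[260,260])
br=((hsv[:,:,1]<60)&(hsv[:,:,2]>150)).astype(np.uint8)*255
dk=((hsv[:,:,1]<75)&(hsv[:,:,2]<90)).astype(np.uint8)*255
for n,m,z,box in(("spacer",br,.088,(290,225,325,260)),("block",br,.044,(205,205,260,250)),("nut",dk,.088,(218,212,248,245))):
    q=np.zeros_like(m);x0,y0,x1,y1=box;q[y0:y1,x0:x1]=m[y0:y1,x0:x1]
    for k in contours(q,80):
        w=np.array([plane(c,p[0],z)[:2] for p in k],np.float32)
        r=cv2.minAreaRect(w);print(n,np.round(r[0],4),np.round(r[1],4),round(r[2],1))
        ap=cv2.approxPolyDP(cv2.convexHull(w),.006,True)[:,0]
        print(np.round(ap,4).tolist())
P=dict(oblong=((235,319),(345,176)),hexa=((323,280),(276,164)),rnd=((387,237),(210,166)),sq=((387,157),(148,230)),base=((143,302),(396,224)),teal=((191,250),(349,239)),purple=((190,203),(330,283)))
for k,v in P.items():
    ce=[]
    for n,u in zip(("scene","top"),v):
        h=cv2.cvtColor(C[n]["image"],cv2.COLOR_RGB2HSV)
        m=low_sat(C[n]["image"],75)
        if k=="teal":m=((h[:,:,0]>80)&(h[:,:,0]<100)&(h[:,:,1]>90)).astype(np.uint8)*255
        if k=="purple":m=((h[:,:,0]>125)&(h[:,:,0]<165)&(h[:,:,1]>75)).astype(np.uint8)*255
        for cc in contours(m):
            if cv2.pointPolygonTest(cc,u,False)>=0:
                M=cv2.moments(cv2.convexHull(cc));ce.append((M["m10"]/M["m00"],M["m01"]/M["m00"]))
    if len(ce)==2:
        x,e=tri(C,*ce);print(k,np.round(x,4),round(e,4))
```

```text
V spacer [ 21  50 167] [ 25  20 137] hub [ 27  24 115] nut [50 12 66] block [ 18  51 151] wood [ 19 122 150]
block [0.4631 0.1209] [0.0877 0.0578] 84.4
[[0.4952000081539154, 0.16030000150203705], [0.43810001015663147, 0.16179999709129333], [0.4334000051021576, 0.08150000125169754], [0.4878000020980835, 0.07699999958276749]]
nut [0.4691 0.1157] [0.0473 0.0447] 0.8
[[0.4925999939441681, 0.12600000202655792], [0.47510001063346863, 0.13809999823570251], [0.4551999866962433, 0.13529999554157257], [0.445499986410141, 0.11029999703168869], [0.4603999853134155, 0.09319999814033508], [0.490200012922287, 0.09359999746084213]]
oblong [ 0.6133 -0.1859  0.0014] 0.0022
hexa [0.6445 0.0043 0.005 ] 0.0015
rnd [0.6385 0.1852 0.0041] 0.0017
sq [0.4601 0.3492 0.0035] 0.0015
base [ 0.4812 -0.3225  0.0029] 0.0016
teal [ 0.4393 -0.1904  0.0262] 0.0011
purple [ 0.3252 -0.1391  0.0252] 0.0009
```

Trays triangulate at 1–5 mm, and the bush stands at about (0.4345, -0.0757). I'll move there, via a waypoint that stays within reach.

>>> drive_tool(
  moves=[
    [[0, 0, 0], [-0.0376, -0.0279, 0], 0.0854],
    [[0, 0, 0], [-0.0376, -0.0279, 0], 0.0854],
    [[0, 0, 0], [-0.0376, -0.0279, 0], 0.0854],
    [[0, 0, 0], [-0.0376, -0.0279, 0], 0.0854],
    [[0, 0, 0], [-0.0376, -0.0279, 0], 0.0854],
  ],
  grip_force=40,
)

```text
time: 0.92
eef_pos: [0.3096, 0.4749, 0.2231]
tcp_rot: [0.118, 0.993, 0.0, 0.0]
contact_force: [0.2, 0.5, -0.2]
opening: 1.001
finger_force: 0.0
```

>>> drive_tool(
  moves=[
    [[0, 0, 0], [-0.0376, -0.0279, 0], 0.0854],
    [[0, 0, 0], [-0.0376, -0.0279, 0], 0.0854],
    [[0, 0, 0], [-0.0376, -0.0279, 0], 0.0854],
    [[0, 0, 0], [-0.0376, -0.0279, 0], 0.0854],
    [[0, 0, 0], [-0.0376, -0.0279, 0], 0.0854],
  ],
)

```text
time: 1.55
eef_pos: [0.4595, 0.295, 0.2232]
tcp_rot: [0.119, 0.993, 0.0, 0.0]
contact_force: [0.4, 0.3, -0.6]
opening: 0.996
finger_force: 0.0
```

>>> drive_tool(
  moves=[
    [[0, 0, 0], [-0.008, -0.0458, 0], 0.0854],
    [[0, 0, 0], [-0.008, -0.0458, 0], 0.0854],
    [[0, 0, 0], [-0.008, -0.0458, 0], 0.0854],
    [[0, 0, 0], [-0.008, -0.0458, 0], 0.0854],
    [[0, 0, 0], [-0.008, -0.0458, 0], 0.0854],
  ],
)

```text
time: 2.17
eef_pos: [0.4433, 0.0629, 0.2232]
tcp_rot: [0.119, 0.993, -0.0, 0.0]
contact_force: [0.3, -0.4, 0.7]
opening: 0.999
finger_force: 0.0
```

>>> drive_tool(
  moves=[
    [[0, 0, 0], [-0.008, -0.0458, 0], 0.0854],
    [[0, 0, 0], [-0.008, -0.0458, 0], 0.0854],
    [[0, 0, 0], [-0.008, -0.0458, 0], 0.0854],
    [[0, 0, 0], [0, 0, 0], 0.0854],
    [[0, 0, 0], [0, 0, 0], 0.0854],
  ],
)

```text
time: 2.8
eef_pos: [0.4345, -0.0745, 0.223]
tcp_rot: [0.119, 0.993, 0.0, -0.0]
contact_force: [0.0, -0.4, -0.5]
opening: 1.001
finger_force: 0.0
```

```bash
cat >> h.py <<'E'
from scipy.spatial.transform import Rotation as Ro
def go(x,y,z,yaw=None):
    "print the shift/turn in tool axes to reach TCP x,y,z with tool y at yaw deg (mod 180)"
    s=ctrl.get_state();R=Ro.from_quat(s["tcp_rot"]);M=R.as_matrix()
    cur=np.degrees(np.arctan2(M[1,1],M[0,1]))
    print("t",round(s["time"],2),"tcp",np.round(s["eef_pos"],4),"yaw_y",round(cur,1),"tilt",round(np.degrees(np.arccos(-M[2,2])),2),"F",np.round(s["contact_force"],1),"open",round(s["opening"]*85.4,1),"ff",round(float(s["finger_force"]),1),"q6",round(s["qpos"][5],2))
    print(" shift",np.round(R.inv().apply(np.array([x,y,z])-s["eef_pos"]),4), "turn z",None if yaw is None else round(-np.radians((yaw-cur+90)%180-90),4))
E
python3 - <<'E'
from h import *
go(.4345,-.0757,.114)
C=cams();c=C["scene"]
for n,pts,z in(("spacer",[(237,183),(247,245),(330,228),(312,170)],.088),("nut",[(620,37),(680,37),(703,65),(690,103),(640,105),(603,75)],.088)):
    w=np.array([plane(c,(170+u/4.4,160+v/4.4),z)[:2] for u,v in pts]);m=w.mean(0)
    print(n,m.round(4),np.degrees(np.arctan2(*(np.roll(w,-1,0)-w).T[::-1])).round(0),np.linalg.norm(np.roll(w,-1,0)-w,axis=1).round(3))
E
```

```text
t 2.8 tcp [ 0.4345 -0.0745  0.223 ] yaw_y 76.3 tilt 0.03 F [ 0.  -0.4 -0.5] open 85.5 ff 0.0 q6 -1.73
 shift [-0.0003 -0.0012  0.109 ] turn z None
spacer [ 0.4375 -0.0784] [ -21.   70.  164. -112.] [0.037 0.039 0.036 0.036]
nut [0.4686 0.117 ] [  56.   -5.  -52. -121. -172.  126.] [0.03  0.021 0.026 0.024 0.026 0.027]
```

>>> drive_tool(
  moves=[
    [[0, 0, 0], [0, -0.001, 0.04], 0.0854],
    [[0, 0, 0], [0, 0, 0.035], 0.07],
    [[0, 0, 0], [0, 0, 0.022], 0.06],
    [[0, 0, 0], [0, 0, 0.014], 0.05],
    [[0, 0, 0], [0, 0, 0], 0.045],
  ],
)

```text
time: 3.52
eef_pos: [0.4339, -0.075, 0.1113]
tcp_rot: [0.118, 0.993, 0.0, -0.001]
contact_force: [0.6, -0.1, 1.0]
opening: 0.524
finger_force: 0.0
```

Run:
```python
from h import *
go(.4345,-.0757,.112)
C=cams()
a=cv2.resize(C["scene"]["image"][150:260,170:300],None,fx=5,fy=5)[:,:,::-1];b=cv2.resize(C["top"]["image"][195:275,275:345],None,fx=5,fy=5)[:,:,::-1]
b=cv2.copyMakeBorder(b,0,a.shape[0]-b.shape[0],0,0,cv2.BORDER_CONSTANT);o=np.hstack([a,b]);print(o.shape)
cv2.imwrite("pics/g1.png",cv2.resize(o,(int(o.shape[1]*.8),int(o.shape[0]*.8))))
```

```text
t 3.52 tcp [ 0.4339 -0.075   0.1113] yaw_y 76.5 tilt 0.11 F [ 0.6 -0.1  1. ] open 44.8 ff 0.0 q6 -1.74
 shift [-0.0008 -0.0006 -0.0007] turn z None
(550, 1000, 3)
```

View pics/g1.png

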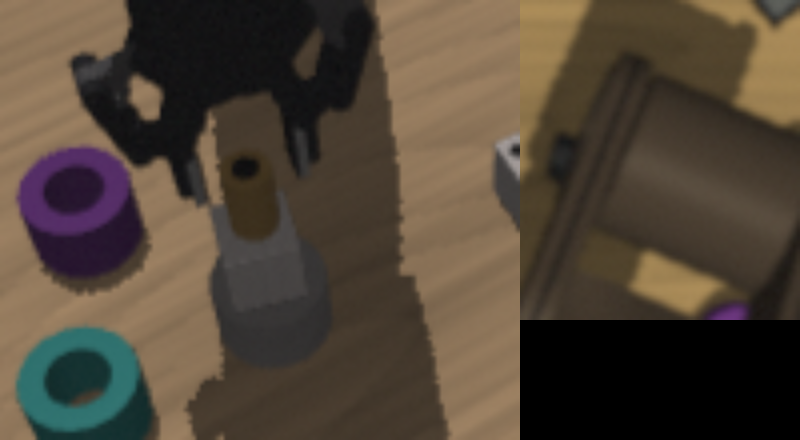

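The scene view shows the bush standing between the open fingers (crop about (250,195)). I'll close and lift.

>>> drive_tool(
  moves=[
    [[0, 0, 0], [0, 0, 0], 0.036],
    [[0, 0, 0], [0, 0, 0], 0.03],
    [[0, 0, 0], [0, 0, 0], 0.02],
    [[0, 0, 0], [0, 0, 0], 0.015],
    [[0, 0, 0], [0, 0, 0], 0.01],
  ],
  grip_force=40,
)

```text
time: 4.25
eef_pos: [0.4349, -0.0762, 0.1129]
tcp_rot: [0.119, 0.993, -0.0, 0.001]
contact_force: [-1.8, -0.3, 5.8]
opening: 0.283
finger_force: 39.4
```

>>> drive_tool(
  moves=[
    [[0, 0, 0], [0, 0, 0], 0.01],
    [[0, 0, 0], [0, 0, 0], 0.01],
    [[0, 0, 0], [0, 0, -0.01], 0.01],
    [[0, 0, 0], [0, 0, -0.03], 0.01],
    [[0, 0, 0], [0, 0, -0.02], 0.01],
  ],
)

```text
time: 4.88
eef_pos: [0.4341, -0.0757, 0.1727]
tcp_rot: [0.119, 0.993, 0.0, -0.0]
contact_force: [-0.3, -0.5, -1.6]
opening: 0.282
finger_force: 39.4
```

Run:
```python
from h import *
go(.6388,.1845,.08)
```

```text
t 4.88 tcp [ 0.4341 -0.0757  0.1727] yaw_y 76.4 tilt 0.01 F [-0.3 -0.5 -1.6] open 24.1 ff 39.4 q6 -1.74
 shift [-0.1376  0.3011  0.0928] turn z None
```

Bush held. Travel to the round tray.

>>> drive_tool(
  moves=[
    [[0, 0, 0], [-0.0197, 0.043, 0], 0.01],
    [[0, 0, 0], [-0.0197, 0.043, 0], 0.01],
    [[0, 0, 0], [-0.0197, 0.043, 0], 0.01],
    [[0, 0, 0], [-0.0197, 0.043, 0], 0.01],
    [[0, 0, 0], [-0.0197, 0.043, 0], 0.01],
  ],
)

```text
time: 5.5
eef_pos: [0.5809, 0.1113, 0.1713]
tcp_rot: [0.119, 0.993, -0.0, -0.001]
contact_force: [0.5, -1.3, -1.1]
opening: 0.279
finger_force: 39.6
```

>>> drive_tool(
  moves=[
    [[0, 0, 0], [-0.0197, 0.043, 0], 0.01],
    [[0, 0, 0], [-0.0197, 0.043, 0], 0.01],
    [[0, 0, 0], [0, 0, 0.05], 0.01],
    [[0, 0, 0], [0, 0, 0.043], 0.01],
    [[0, 0, 0], [0, 0, 0], 0.01],
  ],
)

```text
time: 6.12
eef_pos: [0.6348, 0.1838, 0.0731]
tcp_rot: [0.119, 0.993, -0.001, -0.006]
contact_force: [-0.3, 0.6, -0.6]
opening: 0.276
finger_force: 39.6
```

Run:
```python
from h import *
go(.6388,.1845,.030)
C=cams()
def cp(im,x0,y0,f):return cv2.resize(im[y0:y0+80,x0:x0+80],None,fx=f,fy=f)[:,:,::-1]
cv2.imwrite("pics/g2.png",np.hstack([cp(C["scene"]["image"],347,185,5),cp(C["top"]["image"],170,125,5)]))
```

```text
t 6.12 tcp [0.6348 0.1838 0.0731] yaw_y 76.4 tilt 0.7 F [-0.3  0.6 -0.6] open 23.6 ff 39.6 q6 -1.2
 shift [-0.0043  0.0018  0.043 ] turn z None
```

View pics/g2.png

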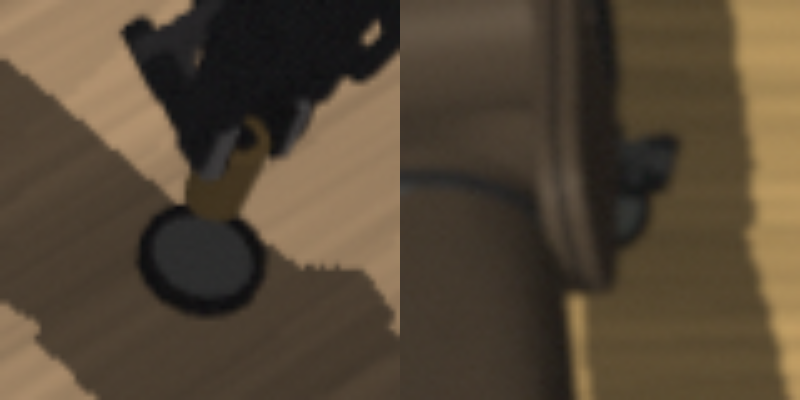

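Run:
```python
from h import *
go(.6388,.1845,.030)
c=ctrl.read_camera("scene");p=np.array([.636,.184,.05])
d=proj(c,p+[0,0,.03])-proj(c,p);print("vertical dir",d, "crop angle",np.degrees(np.arctan2(-d[1],d[0])))
h=cv2.cvtColor(c["image"],cv2.COLOR_RGB2HSV);print(h[185+35,347+43],h[185+25,347+52],h[185+38,347+5])
print("bottom 3 pts",proj(c,p+[0,0,-.0]),proj(c,np.array([.6348,.1838,.0485])),proj(c,np.array([.6348,.1838,.0925])))
```

```text
t 6.22 tcp [0.6394 0.1842 0.0795] yaw_y 76.4 tilt 0.01 F [ 0.   0.  -0.4] open 24.1 ff 39.6 q6 -1.2
 shift [0.0006 0.0002 0.0495] turn z None
vertical dir [ 3.28883354 -8.16460839] crop angle 68.05964342412487
[13 39 59] [18 77 33] [17 88 84]
bottom 3 pts [391.0840467  224.21328133] [390.46146874 224.26018663] [395.31701534 212.1356968 ]
```

The bush's bore mouth sits where an upright bush would project (predicted (241,136), seen about (245,138)), so it is upright. Lower it.

>>> drive_tool(
  moves=[
    [[0, 0, 0], [0, 0, 0.02], 0.01],
    [[0, 0, 0], [0, 0, 0.015], 0.01],
    [[0, 0, 0], [0, 0, 0.01], 0.01],
    [[0, 0, 0], [0, 0, 0.003], 0.01],
    [[0, 0, 0], [0, 0, 0], 0.01],
  ],
)

```text
time: 6.9
eef_pos: [0.6395, 0.1842, 0.0311]
tcp_rot: [0.119, 0.993, 0.0, 0.0]
contact_force: [0.2, 0.0, -0.7]
opening: 0.281
finger_force: 39.7
```

>>> drive_tool(
  moves=[
    [[0, 0, 0], [0, 0, 0.001], 0.01],
    [[0, 0, 0], [0, 0, 0.001], 0.01],
    [[0, 0, 0], [0, 0, 0], 0.01],
  ],
)

```text
time: 7.28
eef_pos: [0.6398, 0.1843, 0.0301]
tcp_rot: [0.119, 0.993, 0.0, 0.001]
contact_force: [-1.6, -0.4, 2.9]
opening: 0.276
finger_force: 40.1
```

Contact felt, so release and rise.

>>> drive_tool(
  moves=[
    [[0, 0, 0], [0, 0, 0], 0.03],
    [[0, 0, 0], [0, 0, 0], 0.045],
    [[0, 0, 0], [0, 0, 0], 0.06],
    [[0, 0, 0], [0, 0, -0.01], 0.07],
    [[0, 0, 0], [0, 0, -0.04], 0.08],
  ],
)

```text
time: 7.9
eef_pos: [0.6369, 0.1838, 0.0767]
tcp_rot: [0.119, 0.993, -0.001, -0.003]
contact_force: [0.0, 0.9, 0.3]
opening: 0.935
finger_force: 0.0
```

>>> drive_tool(
  moves=[
    [[0, 0, 0], [0, 0, -0.05], 0.0854],
    [[0, 0, 0], [0.02, -0.043, -0.02], 0.0854],
    [[0, 0, 0], [0.0197, -0.043, 0], 0.0854],
    [[0, 0, 0], [0.0197, -0.043, 0], 0.0854],
    [[0, 0, 0], [0.0197, -0.043, 0], 0.0854],
  ],
)

```text
time: 8.52
eef_pos: [0.5212, 0.0346, 0.1501]
tcp_rot: [0.118, 0.993, -0.0, 0.001]
contact_force: [1.5, -0.6, -0.2]
opening: 1.001
finger_force: 0.0
```

```bash
cat > look.py <<'E'
from h import *
import sys
def pair(name,s,t,w=80,f=5):
    C=cams();o=[]
    for n,(x,y) in(("scene",s),("top",t)):
        x0=int(min(max(x-w//2,0),560-w));y0=int(min(max(y-w//2,0),420-w));print(n,"crop origin",x0,y0)
        o.append(cv2.resize(C[n]["image"][y0:y0+w,x0:x0+w],None,fx=f,fy=f,interpolation=cv2.INTER_CUBIC)[:,:,::-1])
    cv2.imwrite(f"pics/{name}.png",np.hstack(o));return C
def brass(C):
    ce=[]
    for n in("scene","top"):
        h=cv2.cvtColor(C[n]["image"],cv2.COLOR_RGB2HSV);print(n,h.shape)
E
python3 - <<'E'
from h import *
go(.4375,-.0785,.14,70)
c=ctrl.read_camera("scene")
# spacer top region: brightest low-sat pixels near expected place, plus bush check
h=cv2.cvtColor(c["image"],cv2.COLOR_RGB2HSV)
def info(box,z,S,V):
    x0,y0,x1,y1=box;m=np.zeros(h.shape[:2],np.uint8);m[y0:y1,x0:x1]=((h[y0:y1,x0:x1,1]<S)&(h[y0:y1,x0:x1,2]>V))*255
    for k in contours(m,60):
        w=np.array([plane(c,p[0],z)[:2] for p in k],np.float32);r=cv2.minAreaRect(w);print(np.round(r[0],4),np.round(r[1],4),round(r[2],1))
for S,V in((60,140),(50,160),(70,120)): print(S,V);info((210,185,260,225),.088,S,V)
def brown(box):
    x0,y0,x1,y1=box;q=h[y0:y1,x0:x1];print(q[::4,::4].tolist()) 
cv2.imwrite("pics/p3.png",np.hstack([cv2.resize(c["image"][y:y+80,x:x+80],None,fx=5,fy=5,interpolation=cv2.INTER_CUBIC)[:,:,::-1] for x,y in((195,165),(347,190))]))
E
```

```text
t 8.53 tcp [0.5212 0.0346 0.1501] yaw_y 76.4 tilt 0.1 F [ 1.5 -0.6 -0.2] open 85.5 ff 0.0 q6 -1.46
 shift [ 0.0547 -0.1296  0.01  ] turn z 0.1117
60 140
[ 0.4348 -0.0787] [0.04   0.0399] 74.7
50 160
[ 0.4349 -0.0791] [0.0382 0.0376] 73.4
70 120
[ 0.4488 -0.0792] [0.0587 0.0704] 61.6
```

View pics/p3.png

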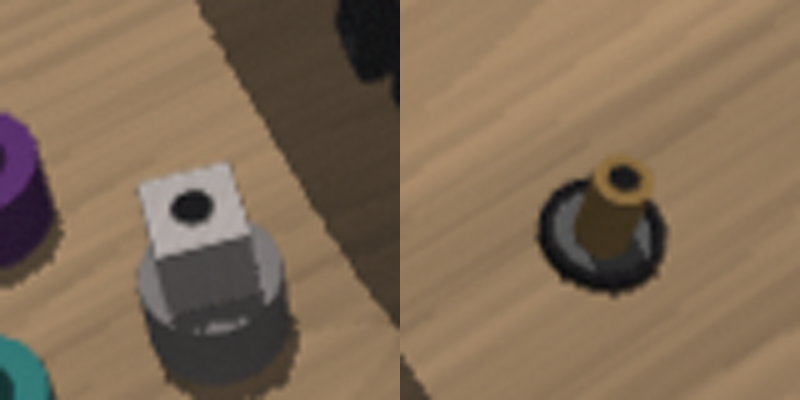

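The bush stands upright and central in its tray (scene ≈(470,230) of the crop). The spacer top is clear at (195,207), measuring 40×40 at (0.4355, -0.079) with yaw 74.5°. I'll go for the spacer.

>>> drive_tool(
  moves=[
    [[0, 0, 0.033], [0.0188, -0.0435, 0], 0.0854],
    [[0, 0, 0], [0.0188, -0.0435, 0], 0.0854],
    [[0, 0, 0], [0.0188, -0.0435, 0], 0.0854],
    [[0, 0, 0], [0, 0, 0.01], 0.075],
    [[0, 0, 0], [0, 0, 0], 0.07],
  ],
)

```text
time: 9.2
eef_pos: [0.4336, -0.0757, 0.1387]
tcp_rot: [0.135, 0.991, 0.0, -0.0]
contact_force: [0.5, 0.4, 0.4]
opening: 0.819
finger_force: 0.0
```

Run:
```python
from h import *
go(.4357,-.079,.071,74.5)
```

```text
t 9.2 tcp [ 0.4336 -0.0757  0.1387] yaw_y 74.4 tilt 0.04 F [0.5 0.4 0.4] open 69.9 ff 0.0 q6 -1.7
 shift [-0.0029 -0.0027  0.0677] turn z -0.001
```

>>> drive_tool(
  moves=[
    [[0, 0, 0], [-0.003, -0.0027, 0.03], 0.065],
    [[0, 0, 0], [0, 0, 0.024], 0.06],
    [[0, 0, 0], [0, 0, 0.014], 0.055],
    [[0, 0, 0], [0, 0, 0], 0.05],
    [[0, 0, 0], [0, 0, 0], 0.045],
  ],
  grip_force=40,
)

```text
time: 9.82
eef_pos: [0.4369, -0.0794, 0.0719]
tcp_rot: [0.135, 0.991, -0.0, 0.001]
contact_force: [1.0, -0.8, 0.4]
opening: 0.529
finger_force: 0.0
```

>>> drive_tool(
  moves=[
    [[0, 0, 0], [0, 0, 0], 0.04],
    [[0, 0, 0], [0, 0, 0], 0.03],
    [[0, 0, 0], [0, 0, 0], 0.025],
    [[0, 0, 0], [0, 0, 0], 0.025],
    [[0, 0, 0], [0, 0, 0], 0.025],
  ],
)

```text
time: 10.45
eef_pos: [0.4371, -0.0795, 0.0724]
tcp_rot: [0.135, 0.991, 0.0, 0.001]
contact_force: [0.2, 3.0, 5.8]
opening: 0.454
finger_force: 40.4
```

>>> drive_tool(
  moves=[
    [[0, 0, 0], [0, 0, -0.01], 0.025],
    [[0, 0, 0], [0, 0, -0.035], 0.025],
    [[0, 0, 0], [0, 0, -0.045], 0.025],
    [[0, 0, 0], [0, 0, 0], 0.025],
    [[0, 0, 0], [0, 0, 0], 0.025],
  ],
)

```text
time: 11.08
eef_pos: [0.4351, -0.0792, 0.16]
tcp_rot: [0.135, 0.991, 0.0, -0.001]
contact_force: [-0.5, -0.4, -1.7]
opening: 0.452
finger_force: 40.7
```

>>> drive_tool(
  moves=[
    [[0, 0, 0], [0.0101, 0.0463, 0], 0.025],
    [[0, 0, 0], [0.0101, 0.0463, 0], 0.025],
    [[0, 0, 0], [0.0101, 0.0463, 0], 0.025],
    [[0, 0, 0], [0.0101, 0.0463, 0], 0.025],
    [[0, 0, 0], [0.0101, 0.0463, 0], 0.025],
  ],
)

```text
time: 11.7
eef_pos: [0.4475, 0.1584, 0.1585]
tcp_rot: [0.135, 0.991, -0.001, -0.002]
contact_force: [-0.7, 0.1, -2.4]
opening: 0.452
finger_force: 40.8
```

>>> drive_tool(
  moves=[
    [[0, 0, 0], [0.0101, 0.0463, 0], 0.025],
    [[0, 0, 0], [0.0101, 0.0463, 0], 0.025],
    [[0, 0, 0], [0.0101, 0.0463, 0], 0.025],
    [[0, 0, 0], [0.0101, 0.0463, 0], 0.025],
    [[0, 0, 0], [0, 0, 0], 0.025],
  ],
)

```text
time: 12.32
eef_pos: [0.4582, 0.3482, 0.1581]
tcp_rot: [0.133, 0.991, -0.001, -0.002]
contact_force: [-1.5, -1.6, -2.8]
opening: 0.454
finger_force: 41.0
```

>>> drive_tool(
  moves=[
    [[0, 0, 0], [0, 0, 0.04], 0.025],
    [[0, 0, 0], [0, 0, 0.04], 0.025],
    [[0, 0, 0], [0, 0, 0], 0.025],
    [[0, 0, 0], [0, 0, 0], 0.025],
  ],
)

```text
time: 12.82
eef_pos: [0.4602, 0.346, 0.0814]
tcp_rot: [0.135, 0.991, -0.0, 0.0]
contact_force: [0.2, 0.5, -1.4]
opening: 0.452
finger_force: 41.0
```

Run:
```python
from h import *
go(.461,.3468,.0335)
```

```text
t 12.82 tcp [0.4602 0.346  0.0814] yaw_y 74.4 tilt 0.01 F [ 0.2  0.5 -1.4] open 38.6 ff 41.0 q6 -0.83
 shift [-0.0005  0.001   0.0479] turn z None
```

>>> drive_tool(
  moves=[
    [[0, 0, 0], [-0.0005, 0.001, 0.02], 0.025],
    [[0, 0, 0], [0, 0, 0.015], 0.025],
    [[0, 0, 0], [0, 0, 0.009], 0.025],
    [[0, 0, 0], [0, 0, 0.003], 0.025],
    [[0, 0, 0], [0, 0, 0], 0.025],
  ],
)

```text
time: 13.45
eef_pos: [0.4608, 0.3474, 0.0341]
tcp_rot: [0.135, 0.991, 0.0, 0.0]
contact_force: [-0.3, 0.3, -1.8]
opening: 0.448
finger_force: 41.0
```

>>> drive_tool(
  moves=[
    [[0, 0, 0], [0, 0, 0.001], 0.025],
    [[0, 0, 0], [0, 0, 0.001], 0.025],
    [[0, 0, 0], [0, 0, 0], 0.025],
  ],
)

```text
time: 13.82
eef_pos: [0.4611, 0.3476, 0.0335]
tcp_rot: [0.135, 0.991, 0.0, 0.0]
contact_force: [-2.3, -0.7, 5.5]
opening: 0.446
finger_force: 41.7
```

>>> drive_tool(
  moves=[
    [[0, 0, 0], [0, 0, 0], 0.045],
    [[0, 0, 0], [0, 0, 0], 0.055],
    [[0, 0, 0], [0, 0, 0], 0.065],
    [[0, 0, 0], [0, 0, -0.01], 0.075],
    [[0, 0, 0], [0, 0, -0.04], 0.0854],
  ],
)

```text
time: 14.45
eef_pos: [0.4587, 0.3462, 0.0802]
tcp_rot: [0.135, 0.991, -0.002, -0.003]
contact_force: [0.6, 0.0, 0.4]
opening: 1.0
finger_force: 0.0
```

>>> drive_tool(
  moves=[
    [[0, 0, 0], [0, 0, -0.045], 0.0854],
    [[0, 0, 0], [0, 0, -0.035], 0.0854],
    [[0, 0, 0], [0, 0, 0], 0.0854],
  ],
)

```text
time: 14.82
eef_pos: [0.463, 0.3486, 0.1669]
tcp_rot: [0.135, 0.991, 0.003, 0.004]
contact_force: [0.7, 0.8, -0.6]
opening: 1.0
finger_force: 0.0
```

Run:
```python
from h import *
go(.468,.116,.1)
C=cams()
o=[cv2.resize(C["scene"]["image"][y:y+70,x:x+70],None,fx=f,fy=f,interpolation=cv2.INTER_CUBIC)[:,:,::-1] for x,y,f in((282,155,8),(352,115,3))]
o[1]=cv2.copyMakeBorder(o[1],0,350,0,0,cv2.BORDER_CONSTANT)
cv2.imwrite("pics/p4.png",np.hstack(o))
```

```text
t 14.82 tcp [0.463  0.3486 0.1669] yaw_y 74.5 tilt 0.52 F [ 0.7  0.8 -0.6] open 85.4 ff 0.0 q6 -0.83
 shift [-0.0666 -0.2231  0.066 ] turn z None
```

View pics/p4.png

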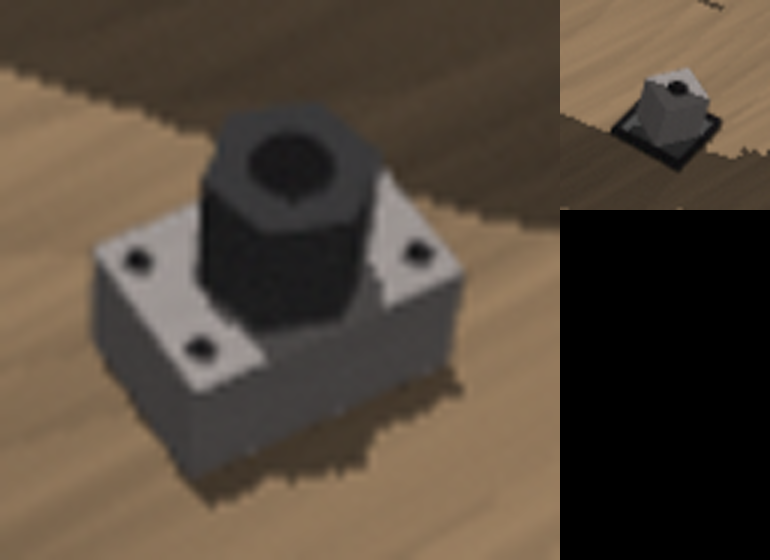

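The spacer sits upright inside its tray. Nut top vertices show in the crop at about (227,114), (322,102), (383,166), (354,219), (248,231), (204,180), and block corners at (97,250), (195,392), (463,272).

Run:
```python
from h import *
c=ctrl.read_camera("scene")
for n,p,z in(("nut",[(227,114),(322,102),(383,166),(354,219),(248,231),(204,180)],.088),("block",[(97,250),(195,392),(463,272)],.044)):
    w=np.array([plane(c,(282+u/8,155+v/8),z)[:2] for u,v in p]);print(n,w.round(4).tolist(),w.mean(0).round(4))
    d=np.roll(w,-1,0)-w;print(np.degrees(np.arctan2(d[:,1],d[:,0])).round(0),np.linalg.norm(d,axis=1).round(4))
    if n=="nut":
        v=w-w.mean(0);print("corner angles",np.degrees(np.arctan2(v[:,1],v[:,0])).round(0),np.linalg.norm(v,axis=1).round(4))
        print("mean corner mod60",(np.degrees(np.angle(np.mean(np.exp(6j*np.arctan2(v[:,1],v[:,0])))))/6)%60)
    else: print("centre",((w[0]+w[2])/2).round(4))
go(.468,.116,.1)
```

```text
nut [[0.4422, 0.1128], [0.4534, 0.1371], [0.4814, 0.1368], [0.4919, 0.1188], [0.4793, 0.0928], [0.4581, 0.0935]] [0.4677 0.1153]
[  65.   -1.  -60. -116.  178.  129.] [0.0268 0.028  0.0208 0.029  0.0212 0.025 ]
corner angles [-174.  123.   58.    8.  -63. -114.] [0.0256 0.0261 0.0255 0.0245 0.0253 0.0238]
mean corner mod60 3.0742979576969365
block [[0.4326, 0.0766], [0.4895, 0.0702], [0.4975, 0.158]] [0.4732 0.1016]
[  -6.   85. -129.] [0.0572 0.0882 0.1042]
centre [0.4651 0.1173]
t 14.97 tcp [0.4599 0.3469 0.1609] yaw_y 74.5 tilt 0.11 F [-0.  -0.   0.2] open 85.2 ff 0.0 q6 -0.83
 shift [-0.0697 -0.2203  0.0611] turn z None
```

Flat normals are near 93–94° (corners near 3–4°). I'll turn to 94° and go over the nut.

>>> drive_tool(
  moves=[
    [[0, 0, -0.17], [0, 0, 0], 0.0854],
    [[0, 0, -0.17], [0, 0, 0], 0.0854],
    [[0, 0, 0], [0.0016, -0.0463, 0], 0.0854],
    [[0, 0, 0], [0.0016, -0.0463, 0], 0.0854],
    [[0, 0, 0], [0.0016, -0.0463, 0], 0.0854],
  ],
)

```text
time: 15.6
eef_pos: [0.4641, 0.2069, 0.1598]
tcp_rot: [-0.035, 0.999, -0.0, -0.002]
contact_force: [0.5, -0.4, 0.4]
opening: 1.002
finger_force: 0.0
```

>>> drive_tool(
  moves=[
    [[0, 0, 0], [0.0016, -0.0463, 0], 0.0854],
    [[0, 0, 0], [0.0016, -0.0463, 0], 0.0854],
    [[0, 0, 0], [0, 0, 0.02], 0.075],
    [[0, 0, 0], [0, 0, 0], 0.07],
    [[0, 0, 0], [0, 0, 0], 0.07],
  ],
)

```text
time: 16.23
eef_pos: [0.4682, 0.1161, 0.1414]
tcp_rot: [-0.035, 0.999, 0.0, -0.001]
contact_force: [0.3, 0.1, 0.4]
opening: 0.823
finger_force: 0.0
```

Run:
```python
from h import *
go(.468,.1155,.071,94)
```

```text
t 16.23 tcp [0.4682 0.1161 0.1414] yaw_y 94.0 tilt 0.09 F [0.3 0.1 0.4] open 70.3 ff 0.0 q6 -1.61
 shift [ 0.0001 -0.0006  0.0704] turn z -0.0
```

>>> drive_tool(
  moves=[
    [[0, 0, 0], [0, -0.0006, 0.03], 0.068],
    [[0, 0, 0], [0, 0, 0.026], 0.064],
    [[0, 0, 0], [0, 0, 0.014], 0.06],
    [[0, 0, 0], [0, 0, 0], 0.055],
    [[0, 0, 0], [0, 0, 0], 0.05],
  ],
  grip_force=60,
)

```text
time: 16.85
eef_pos: [0.4696, 0.1154, 0.0731]
tcp_rot: [-0.035, 0.999, -0.0, 0.001]
contact_force: [-0.5, -0.6, 0.3]
opening: 0.583
finger_force: 0.0
```

>>> drive_tool(
  moves=[
    [[0, 0, 0], [0, 0, 0], 0.045],
    [[0, 0, 0], [0, 0, 0], 0.04],
    [[0, 0, 0], [0, 0, 0], 0.03],
    [[0, 0, 0], [0, 0, 0], 0.025],
    [[0, 0, 0], [0, 0, 0], 0.025],
  ],
)

```text
time: 17.48
eef_pos: [0.47, 0.1159, 0.0741]
tcp_rot: [-0.034, 0.999, 0.001, 0.002]
contact_force: [-0.3, 3.5, 5.6]
opening: 0.486
finger_force: 59.8
```

>>> drive_tool(
  moves=[
    [[0, 0, 0], [0, 0, -0.01], 0.025],
    [[0, 0, 0], [0, 0, -0.035], 0.025],
    [[0, 0, 0], [0, 0, -0.035], 0.025],
    [[0, 0, 0], [0, 0, 0], 0.025],
    [[0, 0, 0], [0, 0, 0], 0.025],
  ],
)

```text
time: 18.1
eef_pos: [0.4674, 0.115, 0.1504]
tcp_rot: [-0.035, 0.999, -0.0, -0.001]
contact_force: [-0.3, -0.0, -4.8]
opening: 0.486
finger_force: 61.8
```

>>> drive_tool(
  moves=[
    [[0, 0, 0], [-0.0334, -0.0247, 0], 0.025],
    [[0, 0, 0], [-0.0334, -0.0247, 0], 0.025],
    [[0, 0, 0], [-0.0334, -0.0247, 0], 0.025],
    [[0, 0, 0], [-0.0334, -0.0247, 0], 0.025],
    [[0, 0, 0], [-0.0334, -0.0247, 0], 0.025],
  ],
)

```text
time: 18.73
eef_pos: [0.6431, 0.0029, 0.1483]
tcp_rot: [-0.035, 0.999, 0.0, -0.003]
contact_force: [0.4, 0.6, -3.0]
opening: 0.479
finger_force: 61.8
```

>>> drive_tool(
  moves=[
    [[0, 0, 0], [0, 0, 0.035], 0.025],
    [[0, 0, 0], [0, 0, 0.03], 0.025],
    [[0, 0, 0], [0, 0, 0], 0.025],
    [[0, 0, 0], [0, 0, 0], 0.025],
  ],
)

```text
time: 19.23
eef_pos: [0.6436, 0.0036, 0.0866]
tcp_rot: [-0.035, 0.999, 0.0, -0.0]
contact_force: [-0.4, -0.2, -2.5]
opening: 0.481
finger_force: 61.9
```

Run:
```python
from h import *
go(.6445,.004,.035)
```

```text
t 19.23 tcp [0.6436 0.0036 0.0866] yaw_y 94.0 tilt 0.05 F [-0.4 -0.2 -2.5] open 41.1 ff 61.9 q6 -1.79
 shift [-0.0009  0.0004  0.0516] turn z None
```

>>> drive_tool(
  moves=[
    [[0, 0, 0], [-0.001, 0, 0.02], 0.025],
    [[0, 0, 0], [0, 0, 0.017], 0.025],
    [[0, 0, 0], [0, 0, 0.01], 0.025],
    [[0, 0, 0], [0, 0, 0.002], 0.025],
    [[0, 0, 0], [0, 0, 0], 0.025],
  ],
)

```text
time: 19.85
eef_pos: [0.645, 0.0036, 0.0381]
tcp_rot: [-0.035, 0.999, -0.0, 0.0]
contact_force: [0.0, -0.8, -3.2]
opening: 0.486
finger_force: 61.9
```

>>> drive_tool(
  moves=[
    [[0, 0, 0], [0, 0, 0.001], 0.025],
    [[0, 0, 0], [0, 0, 0.001], 0.025],
    [[0, 0, 0], [0, 0, 0.001], 0.025],
    [[0, 0, 0], [0, 0, 0], 0.025],
  ],
)

```text
time: 20.35
eef_pos: [0.645, 0.0036, 0.0352]
tcp_rot: [-0.035, 0.999, -0.0, 0.0]
contact_force: [-0.1, 0.6, -3.1]
opening: 0.486
finger_force: 61.9
```

>>> drive_tool(
  moves=[
    [[0, 0, 0], [0, 0, 0.001], 0.025],
    [[0, 0, 0], [0, 0, 0], 0.025],
  ],
)

```text
time: 20.6
eef_pos: [0.6452, 0.0036, 0.0352]
tcp_rot: [-0.035, 0.999, -0.0, 0.0]
contact_force: [-2.0, 1.0, 2.7]
opening: 0.48
finger_force: 62.7
```

>>> drive_tool(
  moves=[
    [[0, 0, 0], [0, 0, 0.0006], 0.025],
    [[0, 0, 0], [0, 0, 0], 0.025],
  ],
)

```text
time: 20.85
eef_pos: [0.6452, 0.0036, 0.0351]
tcp_rot: [-0.035, 0.999, -0.0, 0.0]
contact_force: [-4.5, 0.3, 7.2]
opening: 0.482
finger_force: 63.1
```

>>> drive_tool(
  moves=[
    [[0, 0, 0], [0, 0, -0.001], 0.05],
    [[0, 0, 0], [0, 0, 0], 0.06],
    [[0, 0, 0], [0, 0, 0], 0.07],
    [[0, 0, 0], [0, 0, -0.01], 0.075],
    [[0, 0, 0], [0, 0, -0.04], 0.0854],
  ],
)

```text
time: 21.48
eef_pos: [0.6426, 0.0039, 0.0821]
tcp_rot: [-0.035, 0.999, 0.001, -0.003]
contact_force: [0.3, 0.4, 0.4]
opening: 0.994
finger_force: 0.0
```

>>> drive_tool(
  moves=[
    [[0, 0, 0], [0, 0, -0.05], 0.0854],
    [[0, 0, 0.173], [0, 0, -0.02], 0.0854],
    [[0, 0, 0.173], [0, 0, 0], 0.0854],
    [[0, 0, 0.173], [0, 0, 0], 0.0854],
    [[0, 0, 0.173], [0, 0, 0], 0.0854],
  ],
)

```text
time: 22.1
eef_pos: [0.645, 0.0036, 0.1553]
tcp_rot: [0.309, 0.951, 0.0, 0.001]
contact_force: [0.5, 0.5, -0.1]
opening: 0.999
finger_force: 0.0
```

>>> drive_tool(
  moves=[
    [[0, 0, 0.173], [0, 0, 0], 0.0854],
    [[0, 0, 0.173], [0, 0, 0], 0.0854],
    [[0, 0, 0.173], [0, 0, 0], 0.0854],
    [[0, 0, 0.173], [0, 0, 0], 0.0854],
    [[0, 0, 0.173], [0, 0, 0], 0.0854],
  ],
)

```text
time: 22.72
eef_pos: [0.6451, 0.0036, 0.1552]
tcp_rot: [0.679, 0.734, 0.0, 0.0]
contact_force: [0.6, -1.4, -0.5]
opening: 0.998
finger_force: 0.0
```

>>> drive_tool(
  moves=[
    [[0, 0, 0.173], [0, 0, 0], 0.0854],
    [[0, 0, 0], [0, 0, 0], 0.0854],
    [[0, 0, 0], [0, 0, 0], 0.0854],
  ],
)

```text
time: 23.1
eef_pos: [0.645, 0.0036, 0.1549]
tcp_rot: [0.737, 0.675, 0.0, 0.0]
contact_force: [-0.6, -0.2, -0.0]
opening: 1.004
finger_force: 0.0
```

Run:
```python
from h import *
go(.4645,.1185,.08,-5)
c=ctrl.read_camera("scene")
h=cv2.cvtColor(c["image"],cv2.COLOR_RGB2HSV)
for V in(130,150):
    m=np.zeros(h.shape[:2],np.uint8);m[165:225,285:350]=((h[165:225,285:350,1]<65)&(h[165:225,285:350,2]>V))*255
    for k in contours(m,100):
        w=np.array([plane(c,p[0],.044)[:2] for p in k],np.float32);r=cv2.minAreaRect(w);print(V,np.round(r[0],4),np.round(r[1],4),round(r[2],1))
cv2.imwrite("pics/p5.png",cv2.resize(c["image"][145:325,190:430],None,fx=3,fy=3,interpolation=cv2.INTER_CUBIC)[:,:,::-1])
```

```text
t 23.1 tcp [0.645  0.0036 0.1549] yaw_y -5.0 tilt 0.03 F [-0.6 -0.2 -0. ] open 85.7 ff 0.0 q6 -0.06
 shift [ 0.0987 -0.1899  0.0747] turn z -0.0003
```

View pics/p5.png

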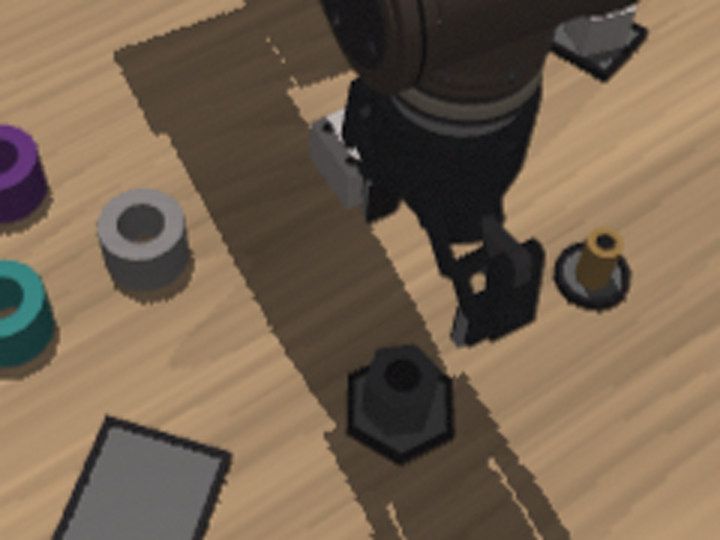

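The nut rests flat in its tray (crop (400,400)); the bush and spacer are fine, and the grey hub is free at (145,240). Now the block.

>>> drive_tool(
  moves=[
    [[0, 0, 0], [0.0247, -0.0475, 0], 0.0854],
    [[0, 0, 0], [0.0247, -0.0475, 0], 0.0854],
    [[0, 0, 0], [0.0247, -0.0475, 0], 0.0854],
    [[0, 0, 0], [0.0247, -0.0475, 0], 0.0854],
    [[0, 0, 0], [0, 0, 0], 0.0854],
  ],
)

```text
time: 23.78
eef_pos: [0.4615, 0.1206, 0.1538]
tcp_rot: [0.737, 0.676, -0.001, -0.001]
contact_force: [0.1, -0.1, -0.7]
opening: 0.998
finger_force: 0.0
```

>>> drive_tool(
  moves=[
    [[0, 0, 0], [0, 0, 0.04], 0.0854],
    [[0, 0, 0], [0, 0, 0.03], 0.0854],
    [[0, 0, 0], [0, 0, 0], 0.0854],
    [[0, 0, 0], [0, 0, 0], 0.0854],
  ],
)

```text
time: 24.28
eef_pos: [0.466, 0.1188, 0.0857]
tcp_rot: [0.738, 0.675, 0.001, 0.001]
contact_force: [0.1, -0.8, 0.0]
opening: 1.0
finger_force: 0.0
```

Run:
```python
from h import *
go(.4645,.1185,.030,-5)
C=cams()
o=[cv2.resize(C[n]["image"][y:y+90,x:x+90],None,fx=4.4,fy=4.4,interpolation=cv2.INTER_CUBIC)[:,:,::-1] for n,x,y in(("scene",270,140),("top",188,185))]
cv2.imwrite("pics/p6.png",np.hstack(o))
```

```text
t 24.27 tcp [0.466  0.1188 0.0857] yaw_y -5.2 tilt 0.12 F [ 0.1 -0.8  0. ] open 85.4 ff 0.0 q6 0.13
 shift [-0.0004 -0.0016  0.0557] turn z -0.0028
```

View pics/p6.png

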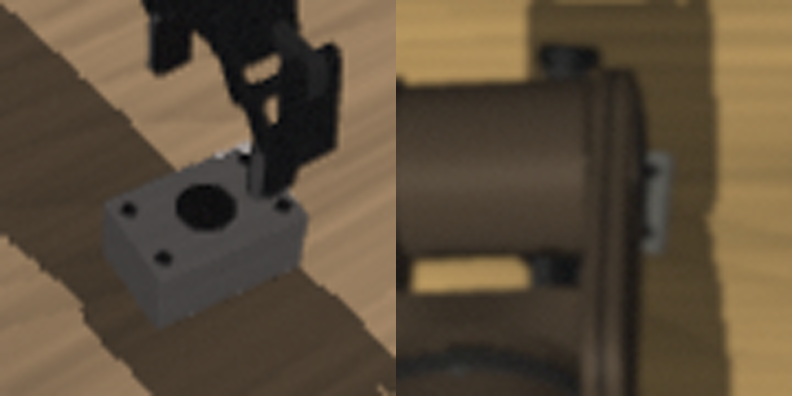

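Run:
```python
from h import *
c=ctrl.read_camera("scene")
for u,v in((207,207),(105,205),(157,268),(307,212),(250,146)): print(plane(c,(270+u/4.4,140+v/4.4),.044).round(4))
go(.4645,.1185,.030,-5)
```

```text
[0.4639 0.1185 0.044 ]
[0.4331 0.0755 0.044 ]
[0.4817 0.0739 0.044 ]
[0.4955 0.1593 0.044 ]
[0.4431 0.1625 0.044 ]
t 24.43 tcp [0.466  0.119  0.0862] yaw_y -5.2 tilt 0.19 F [ 0.4 -0.7  0.6] open 85.7 ff 0.0 q6 0.13
 shift [-0.0007 -0.0017  0.0561] turn z -0.0028
```

The bore centre of the block reads (0.464, 0.1185), so the gripper is over it. Descend and grip.

>>> drive_tool(
  moves=[
    [[0, 0, 0], [-0.0007, -0.0015, 0.02], 0.0854],
    [[0, 0, 0], [0, 0, 0.02], 0.0854],
    [[0, 0, 0], [0, 0, 0.012], 0.0854],
    [[0, 0, 0], [0, 0, 0.003], 0.08],
    [[0, 0, 0], [0, 0, 0], 0.075],
  ],
  grip_force=70,
)

```text
time: 25.05
eef_pos: [0.4634, 0.1186, 0.0299]
tcp_rot: [0.738, 0.675, 0.0, 0.0]
contact_force: [1.3, 0.5, 0.1]
opening: 0.876
finger_force: 0.0
```

>>> drive_tool(
  moves=[
    [[0, 0, 0], [0, 0, 0], 0.07],
    [[0, 0, 0], [0, 0, 0], 0.06],
    [[0, 0, 0], [0, 0, 0], 0.05],
    [[0, 0, 0], [0, 0, 0], 0.045],
    [[0, 0, 0], [0, 0, 0], 0.045],
  ],
)

```text
time: 25.68
eef_pos: [0.4625, 0.119, 0.0342]
tcp_rot: [0.738, 0.675, -0.002, -0.002]
contact_force: [-16.8, -1.1, 32.6]
opening: 0.531
finger_force: 21.8
```

The opening of 45 mm is wrong for a 60 mm block, so I'll look before going further.

Run:
```python
from h import *
go(.4645,.1185,.030,-5)
C=cams()
o=[cv2.resize(C[n]["image"][y:y+90,x:x+90],None,fx=f,fy=f,interpolation=cv2.INTER_CUBIC)[:,:,::-1] for n,x,y,f in(("scene",270,140,6),("top",188,185,2.5))]
o[1]=cv2.copyMakeBorder(o[1],0,o[0].shape[0]-o[1].shape[0],0,0,cv2.BORDER_CONSTANT)
cv2.imwrite("pics/p7.png",np.hstack(o))
```

```text
t 25.68 tcp [0.4625 0.119  0.0342] yaw_y -5.1 tilt 0.33 F [-16.8  -1.1  32.6] open 45.4 ff 21.8 q6 0.13
 shift [-0.0003  0.0021  0.0042] turn z -0.0021
```

View pics/p7.png

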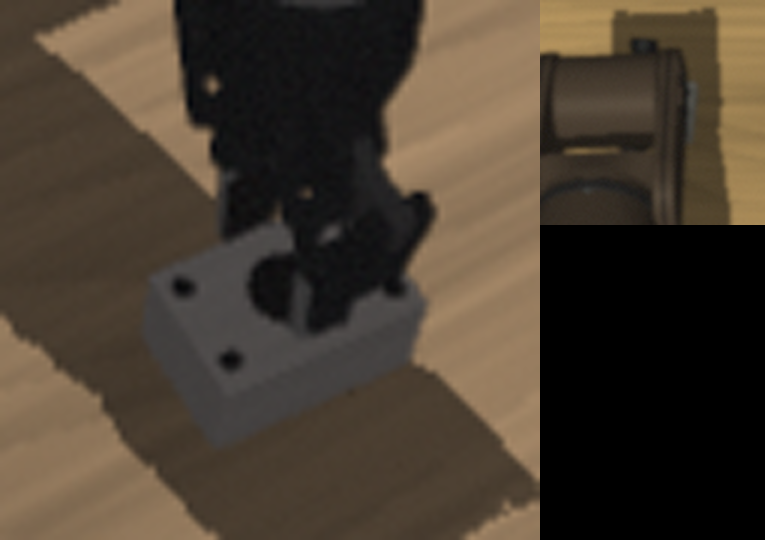

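Run:
```python
from h import *
c=ctrl.read_camera("scene")
print("now, tip px 324,195")
for z in(.02,.03,.044,.05): print(z,[proj(c,np.array([x,.117,z])).round(1).tolist() for x in(.485,.495)])
print("at p6, inner tip px 330,184; outer bottom px 333,184")
for z in(.05,.06,.07,.08): print(z,[proj(c,np.array([x,.115,z])).round(1).tolist() for x in(.508,.52)])
for u,v in((150,275),(220,395),(425,305)): print(plane(c,(270+u/6,140+v/6),.044).round(4))
```

```text
now, tip px 324,195
0.02 [[321.3, 199.8], [323.9, 202.7]]
0.03 [[321.6, 197.2], [324.3, 200.0]]
0.044 [[322.1, 193.4], [324.8, 196.3]]
0.05 [[322.3, 191.7], [325.0, 194.6]]
at p6, inner tip px 330,184; outer bottom px 333,184
0.05 [[327.9, 198.8], [331.2, 202.4]]
0.06 [[328.2, 196.0], [331.6, 199.7]]
0.07 [[328.7, 193.2], [332.1, 196.8]]
0.08 [[329.1, 190.3], [332.5, 193.9]]
[0.4327 0.0789 0.044 ]
[0.494  0.0678 0.044 ]
[0.5029 0.1565 0.044 ]
```

The tip projects at z≈0.044–0.05, so the fingers are standing on top of the block. Raise gently.

>>> drive_tool(
  moves=[
    [[0, 0, 0], [0, 0, -0.003], 0.046],
    [[0, 0, 0], [0, 0, -0.003], 0.046],
    [[0, 0, 0], [0, 0, 0], 0.046],
  ],
)

```text
time: 26.2
eef_pos: [0.4619, 0.1186, 0.035]
tcp_rot: [0.738, 0.675, -0.001, -0.001]
contact_force: [-2.5, 0.5, -0.0]
opening: 0.537
finger_force: 1.5
```

>>> drive_tool(
  moves=[
    [[0, 0, 0], [0, 0, -0.01], 0.046],
    [[0, 0, 0], [0, 0, -0.02], 0.046],
    [[0, 0, 0], [0, 0, -0.02], 0.046],
    [[0, 0, 0], [0, 0, 0], 0.046],
  ],
)

```text
time: 26.7
eef_pos: [0.4653, 0.1185, 0.0878]
tcp_rot: [0.738, 0.675, 0.002, 0.002]
contact_force: [-0.4, 0.3, 0.0]
opening: 0.541
finger_force: 0.0
```

Run:
```python
from h import *
go(.4645,.1185,.030,-5)
C=cams()
cv2.imwrite("pics/p8.png",cv2.resize(C["scene"]["image"][130:230,265:365],None,fx=6,fy=6,interpolation=cv2.INTER_CUBIC)[:,:,::-1])
```

```text
t 26.7 tcp [0.4653 0.1185 0.0878] yaw_y -5.2 tilt 0.36 F [-0.4  0.3  0. ] open 46.2 ff 0.0 q6 0.13
 shift [-0.0001 -0.0012  0.0578] turn z -0.0028
```

View pics/p8.png

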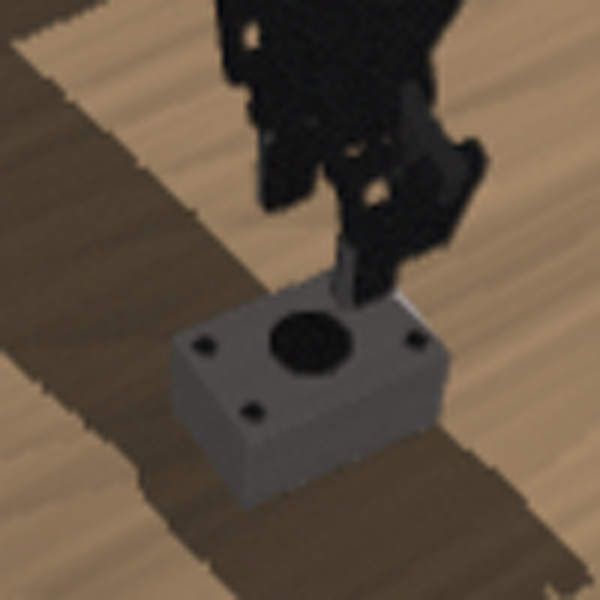

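The block is unmoved (bore at the same pixel, about (317,187)) and flat. The fingertips really sit about 9 mm above the TCP reading, so I need to go some 20 mm lower than the text suggests. Open fully and descend in stages.

>>> drive_tool(
  moves=[
    [[0, 0, 0], [0, 0, 0], 0.0854],
    [[0, 0, 0], [0, 0, 0], 0.0854],
    [[0, 0, 0], [0, 0, 0], 0.0854],
    [[0, 0, 0], [0, 0, 0.02], 0.0854],
    [[0, 0, 0], [0, 0, 0.02], 0.0854],
  ],
)

```text
time: 27.42
eef_pos: [0.4632, 0.1185, 0.0451]
tcp_rot: [0.738, 0.675, 0.0, 0.0]
contact_force: [0.4, 0.1, 0.3]
opening: 0.997
finger_force: 0.0
```

>>> drive_tool(
  moves=[
    [[0, 0, 0], [0, 0, 0.014], 0.0854],
    [[0, 0, 0], [0, 0, 0.01], 0.0854],
    [[0, 0, 0], [0, 0, 0.006], 0.0854],
    [[0, 0, 0], [0, 0, 0.003], 0.0854],
    [[0, 0, 0], [0, 0, 0], 0.0854],
  ],
)

```text
time: 28.05
eef_pos: [0.4631, 0.1185, 0.0126]
tcp_rot: [0.738, 0.675, 0.0, 0.0]
contact_force: [0.8, 1.2, 0.9]
opening: 0.998
finger_force: 0.0
```

Run:
```python
from h import *
go(.4645,.1185,.012,-5)
c=ctrl.read_camera("scene")
cv2.imwrite("pics/p9.png",cv2.resize(c["image"][130:230,265:365],None,fx=6,fy=6,interpolation=cv2.INTER_CUBIC)[:,:,::-1])
```

```text
t 28.05 tcp [0.4631 0.1185 0.0126] yaw_y -5.2 tilt 0.02 F [0.8 1.2 0.9] open 85.2 ff 0.0 q6 0.13
 shift [0.0001 0.0014 0.0006] turn z -0.0027
```

View pics/p9.png

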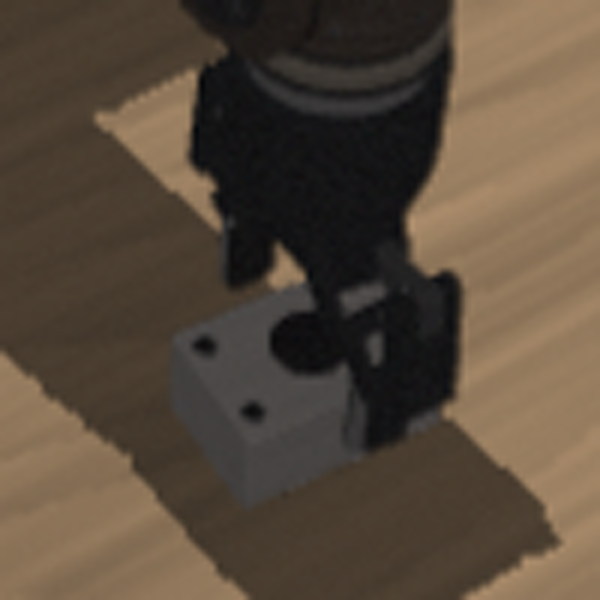

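The near finger now overlaps the front face of the block (tip at crop (380,445)). Close.

>>> drive_tool(
  moves=[
    [[0, 0, 0], [0, 0.0005, 0], 0.075],
    [[0, 0, 0], [0, 0, 0], 0.07],
    [[0, 0, 0], [0, 0, 0], 0.065],
    [[0, 0, 0], [0, 0, 0], 0.06],
    [[0, 0, 0], [0, 0, 0], 0.055],
  ],
  grip_force=70,
)

```text
time: 28.72
eef_pos: [0.4641, 0.1185, 0.0133]
tcp_rot: [0.738, 0.675, 0.0, 0.0]
contact_force: [-1.2, -1.3, 5.3]
opening: 0.684
finger_force: 76.8
```

>>> drive_tool(
  moves=[
    [[0, 0, 0], [0, 0, 0], 0.045],
    [[0, 0, 0], [0, 0, 0], 0.04],
    [[0, 0, 0], [0, 0, 0], 0.04],
  ],
)

```text
time: 29.1
eef_pos: [0.4641, 0.1185, 0.0133]
tcp_rot: [0.738, 0.675, 0.0, 0.0]
contact_force: [-1.2, -1.1, 5.1]
opening: 0.685
finger_force: 76.7
```

>>> drive_tool(
  moves=[
    [[0, 0, 0], [0, 0, -0.005], 0.04],
    [[0, 0, 0], [0, 0, -0.02], 0.04],
    [[0, 0, 0], [0, 0, -0.035], 0.04],
    [[0, 0, 0], [0, 0, -0.03], 0.04],
    [[0, 0, 0], [0, 0, 0], 0.04],
  ],
)

```text
time: 29.72
eef_pos: [0.4647, 0.1186, 0.104]
tcp_rot: [0.738, 0.675, 0.002, 0.001]
contact_force: [-0.6, -0.4, -3.9]
opening: 0.682
finger_force: 76.7
```

>>> drive_tool(
  moves=[
    [[0, 0, -0.153], [0, 0, 0], 0.04],
    [[0, 0, -0.153], [0, 0, 0], 0.04],
    [[0, 0, -0.153], [0, 0, 0], 0.04],
    [[0, 0, -0.153], [0, 0, 0], 0.04],
    [[0, 0, -0.153], [0, 0, 0], 0.04],
  ],
)

```text
time: 30.35
eef_pos: [0.4613, 0.1184, 0.0995]
tcp_rot: [0.431, 0.902, -0.001, -0.002]
contact_force: [-0.2, -0.2, -4.1]
opening: 0.685
finger_force: 76.5
```

>>> drive_tool(
  moves=[
    [[0, 0, 0], [-0.0472, -0.0105, 0], 0.04],
    [[0, 0, 0], [-0.0472, -0.0105, 0], 0.04],
    [[0, 0, 0], [-0.0472, -0.0105, 0], 0.04],
    [[0, 0, 0], [-0.0472, -0.0105, 0], 0.04],
    [[0, 0, 0], [-0.0472, -0.0105, 0], 0.04],
  ],
)

```text
time: 30.98
eef_pos: [0.5685, -0.0994, 0.0991]
tcp_rot: [0.433, 0.901, -0.0, -0.003]
contact_force: [0.2, 0.1, -4.6]
opening: 0.683
finger_force: 76.6
```

>>> drive_tool(
  moves=[
    [[0, 0, 0], [-0.0472, -0.0105, 0], 0.04],
    [[0, 0, 0], [-0.0472, -0.0105, 0], 0.04],
    [[0, 0, 0], [0, 0, 0.02], 0.04],
    [[0, 0, 0], [0, 0, 0], 0.04],
    [[0, 0, 0], [0, 0, 0], 0.04],
  ],
)

```text
time: 31.6
eef_pos: [0.6111, -0.1838, 0.0805]
tcp_rot: [0.433, 0.902, 0.0, -0.002]
contact_force: [0.6, 0.7, -4.7]
opening: 0.685
finger_force: 76.4
```

Run:
```python
from h import *
go(.613,-.185,.018,38.8)
```

```text
t 31.6 tcp [ 0.6111 -0.1838  0.0805] yaw_y 38.7 tilt 0.22 F [ 0.6  0.7 -4.7] open 58.5 ff 76.4 q6 -1.13
 shift [-0.0024  0.0008  0.0625] turn z -0.0011
```

>>> drive_tool(
  moves=[
    [[0, 0, 0], [-0.0015, 0.0005, 0.022], 0.04],
    [[0, 0, 0], [0, 0, 0.02], 0.04],
    [[0, 0, 0], [0, 0, 0.012], 0.04],
    [[0, 0, 0], [0, 0, 0.004], 0.04],
    [[0, 0, 0], [0, 0, 0], 0.04],
  ],
)

```text
time: 32.22
eef_pos: [0.6139, -0.1863, 0.0242]
tcp_rot: [0.433, 0.901, 0.0, -0.0]
contact_force: [0.4, 0.3, -3.4]
opening: 0.688
finger_force: 76.5
```

>>> drive_tool(
  moves=[
    [[0, 0, 0], [0, 0, 0.0015], 0.04],
    [[0, 0, 0], [0, 0, 0], 0.04],
    [[0, 0, 0], [0, 0, 0], 0.04],
  ],
)

```text
time: 32.6
eef_pos: [0.6141, -0.1864, 0.0234]
tcp_rot: [0.433, 0.901, -0.0, 0.0]
contact_force: [-0.5, -0.2, -4.4]
opening: 0.681
finger_force: 76.5
```

>>> drive_tool(
  moves=[
    [[0, 0, 0], [0, -0.001, 0.002], 0.04],
    [[0, 0, 0], [0, 0, 0.001], 0.04],
    [[0, 0, 0], [0, 0, 0.001], 0.04],
    [[0, 0, 0], [0, 0, 0], 0.04],
  ],
)

```text
time: 33.1
eef_pos: [0.6129, -0.1868, 0.0187]
tcp_rot: [0.433, 0.901, -0.0, -0.0]
contact_force: [0.3, -0.2, -4.1]
opening: 0.681
finger_force: 76.5
```

>>> drive_tool(
  moves=[
    [[0, 0, 0], [0, 0, 0.001], 0.04],
    [[0, 0, 0], [0, 0, 0], 0.04],
  ],
)

```text
time: 33.35
eef_pos: [0.6132, -0.1869, 0.0184]
tcp_rot: [0.433, 0.901, -0.0, 0.0]
contact_force: [-1.6, -0.0, -1.3]
opening: 0.684
finger_force: 76.7
```

>>> drive_tool(
  moves=[
    [[0, 0, 0], [0, 0, 0.0008], 0.04],
    [[0, 0, 0], [0, 0, 0], 0.065],
    [[0, 0, 0], [0, 0, 0], 0.075],
    [[0, 0, 0], [0, 0, 0], 0.0854],
    [[0, 0, 0], [0, 0, 0], 0.0854],
  ],
)

```text
time: 33.98
eef_pos: [0.6132, -0.1869, 0.0171]
tcp_rot: [0.433, 0.901, -0.0, 0.0]
contact_force: [0.1, -0.5, -0.0]
opening: 0.998
finger_force: 0.0
```

>>> drive_tool(
  moves=[
    [[0, 0, 0], [0, 0, -0.015], 0.0854],
    [[0, 0, 0], [0, 0, -0.04], 0.0854],
    [[0, 0, 0], [0, 0, -0.045], 0.0854],
    [[0, 0, 0], [0, 0, 0], 0.0854],
  ],
)

```text
time: 34.48
eef_pos: [0.6166, -0.1885, 0.124]
tcp_rot: [0.433, 0.901, -0.0, 0.006]
contact_force: [0.5, 0.9, -1.3]
opening: 1.001
finger_force: 0.0
```

Run:
```python
from h import *
go(.44,-.078,.1,0)
C=cams()
for n,(u,v),z in(("scene",(238,220),.044),("top",(307,240),.044)):
    c=C[n];h=cv2.cvtColor(c["image"],cv2.COLOR_RGB2HSV);x0,y0=u-26,v-26
    q=h[y0:y0+52,x0:x0+52]
    for V in(80,95,110):
        m=np.zeros(h.shape[:2],np.uint8);m[y0:y0+52,x0:x0+52]=((q[:,:,1]<75)&(q[:,:,2]>V))*255
        for k in contours(m,80):
            w=np.array([plane(c,p[0],z)[:2] for p in k],np.float32);(a,b),r=cv2.minEnclosingCircle(w)
            M=cv2.moments(cv2.convexHull(k));print(n,V,"circ",round(a,4),round(b,4),round(r,4),"px",round(M["m10"]/M["m00"],1),round(M["m01"]/M["m00"],1),len(k))
```

```text
t 34.48 tcp [ 0.6166 -0.1885  0.124 ] yaw_y 38.7 tilt 0.67 F [ 0.5  0.9 -1.3] open 85.5 ff 0.0 q6 -1.13
 shift [ 0.1968 -0.0689  0.0216] turn z 0.6751
```

The hub is in the arm's shadow from here. Its last reading (scene bore at (237,219.7)) matches (0.440, -0.0775). I'll move over it.

>>> drive_tool(
  moves=[
    [[0, 0, 0], [0.0484, -0.0167, 0], 0.0854],
    [[0, 0, 0], [0.0484, -0.0167, 0], 0.0854],
    [[0, 0, 0], [0.0484, -0.0167, 0], 0.0854],
    [[0, 0, 0], [0.0484, -0.0167, 0], 0.0854],
    [[0, 0, 0], [0, 0, 0], 0.0854],
  ],
)

```text
time: 35.2
eef_pos: [0.4351, -0.0747, 0.1139]
tcp_rot: [0.432, 0.902, -0.0, -0.004]
contact_force: [0.8, -0.5, -0.8]
opening: 1.002
finger_force: 0.0
```

>>> drive_tool(
  moves=[
    [[0, 0, 0], [0, 0, 0.02], 0.0854],
    [[0, 0, 0], [0, 0, 0], 0.0854],
    [[0, 0, 0], [0, 0, 0], 0.0854],
  ],
)

```text
time: 35.58
eef_pos: [0.4404, -0.0778, 0.0971]
tcp_rot: [0.433, 0.901, -0.0, -0.0]
contact_force: [0.4, 0.5, 0.5]
opening: 0.999
finger_force: 0.0
```

Run:
```python
from h import *
go(.44,-.0775,.0125)
C=cams()
o=[cv2.resize(C["scene"]["image"][175:255,190:280],None,fx=6,fy=6,interpolation=cv2.INTER_CUBIC)[:,:,::-1],cv2.resize(C["scene"]["image"][255:385,185:287],(240,306))[:,:,::-1]]
o[1]=cv2.copyMakeBorder(o[1],0,480-306,0,0,cv2.BORDER_CONSTANT)
cv2.imwrite("pics/p10.png",np.hstack(o))
```

```text
t 35.58 tcp [ 0.4404 -0.0778  0.0971] yaw_y 38.7 tilt 0.03 F [0.4 0.5 0.5] open 85.3 ff 0.0 q6 -1.08
 shift [ 0.0005 -0.0001  0.0846] turn z None
```

View pics/p10.png

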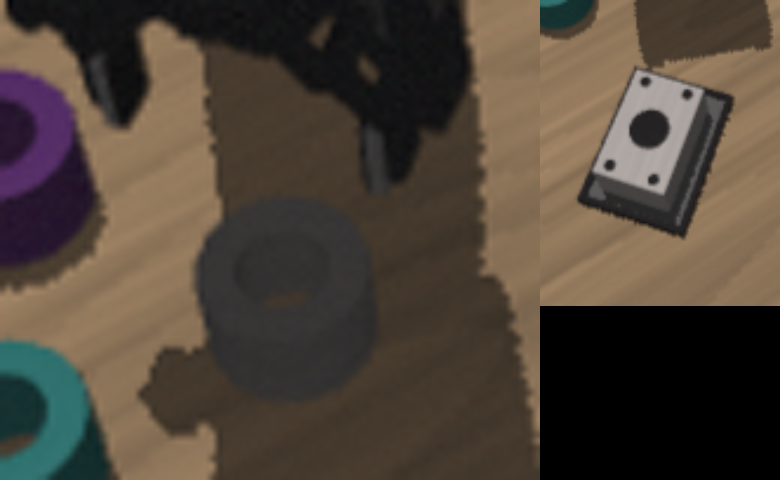

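The block lies flat inside its tray. The grey hub's top ellipse is centred at scene ≈(237.7,220), as expected, with the fingers either side. Descend, watching the force.

>>> drive_tool(
  moves=[
    [[0, 0, 0], [0.0003, 0, 0.03], 0.0854],
    [[0, 0, 0], [0, 0, 0.02], 0.0854],
    [[0, 0, 0], [0, 0, 0.012], 0.0854],
    [[0, 0, 0], [0, 0, 0.006], 0.0854],
    [[0, 0, 0], [0, 0, 0], 0.0854],
  ],
)

```text
time: 36.3
eef_pos: [0.44, -0.0773, 0.0293]
tcp_rot: [0.433, 0.901, -0.0, 0.0]
contact_force: [-0.7, -0.1, 0.1]
opening: 0.998
finger_force: 0.0
```

>>> drive_tool(
  moves=[
    [[0, 0, 0], [0, 0, 0.008], 0.0854],
    [[0, 0, 0], [0, 0, 0.006], 0.0854],
    [[0, 0, 0], [0, 0, 0.003], 0.0854],
    [[0, 0, 0], [0, 0, 0], 0.0854],
  ],
)

```text
time: 36.8
eef_pos: [0.4395, -0.0771, 0.0118]
tcp_rot: [0.433, 0.901, -0.0, -0.0]
contact_force: [0.8, 1.1, -0.5]
opening: 1.002
finger_force: 0.0
```

>>> drive_tool(
  moves=[
    [[0, 0, 0], [0, 0, 0], 0.08],
    [[0, 0, 0], [0, 0, 0], 0.074],
    [[0, 0, 0], [0, 0, 0], 0.069],
    [[0, 0, 0], [0, 0, 0], 0.065],
    [[0, 0, 0], [0, 0, 0], 0.06],
  ],
  grip_force=80,
)

```text
time: 37.42
eef_pos: [0.4397, -0.0774, 0.013]
tcp_rot: [0.433, 0.901, -0.0, -0.001]
contact_force: [-2.9, 1.1, 6.7]
opening: 0.721
finger_force: 72.5
```

>>> drive_tool(
  moves=[
    [[0, 0, 0], [0, 0, 0], 0.05],
    [[0, 0, 0], [0, 0, 0], 0.045],
    [[0, 0, 0], [0, 0, 0], 0.045],
    [[0, 0, 0], [0, 0, 0], 0.045],
  ],
)

```text
time: 37.92
eef_pos: [0.4397, -0.0774, 0.0131]
tcp_rot: [0.433, 0.901, -0.0, -0.001]
contact_force: [-3.4, 1.1, 6.7]
opening: 0.717
finger_force: 84.8
```

>>> drive_tool(
  moves=[
    [[0, 0, 0], [0, 0, -0.005], 0.045],
    [[0, 0, 0], [0, 0, -0.02], 0.045],
    [[0, 0, 0], [0, 0, -0.04], 0.045],
    [[0, 0, 0], [0, 0, -0.035], 0.045],
    [[0, 0, 0], [0, 0, 0], 0.045],
  ],
)

```text
time: 38.55
eef_pos: [0.4417, -0.078, 0.1146]
tcp_rot: [0.433, 0.901, 0.0, 0.003]
contact_force: [0.1, 0.1, -3.6]
opening: 0.712
finger_force: 87.7
```

>>> drive_tool(
  moves=[
    [[0, 0, 0], [-0.0433, -0.0241, 0], 0.045],
    [[0, 0, 0], [-0.0433, -0.0241, 0], 0.045],
    [[0, 0, 0], [-0.0433, -0.0241, 0], 0.045],
    [[0, 0, 0], [-0.0433, -0.0241, 0], 0.045],
    [[0, 0, 0], [-0.0433, -0.0241, 0], 0.045],
  ],
)

```text
time: 39.17
eef_pos: [0.4798, -0.322, 0.1089]
tcp_rot: [0.433, 0.901, 0.001, -0.002]
contact_force: [0.1, 1.2, -2.4]
opening: 0.714
finger_force: 87.6
```

>>> drive_tool(
  moves=[
    [[0, 0, 0], [0, 0, 0.01], 0.045],
    [[0, 0, 0], [0, 0, 0], 0.045],
    [[0, 0, 0], [0, 0, 0], 0.045],
  ],
)

```text
time: 39.55
eef_pos: [0.4802, -0.3198, 0.1006]
tcp_rot: [0.433, 0.902, 0.001, -0.001]
contact_force: [-0.1, 0.4, -2.2]
opening: 0.716
finger_force: 87.7
```

Run:
```python
from h import *
go(.481,-.322,.018)
# post: dark blob in first top/scene pictures, triangulate its top; hub: outline in scene now
s=cv2.imread("pics/scene0.png");t=cv2.imread("pics/top0.png");C=cams()
for n,im,(u,v) in(("scene",s,(140,299)),("top",t,(398,223))):
    g=im.max(2);m=np.zeros_like(g);m[v-12:v+12,u-12:u+12]=(g[v-12:v+12,u-12:u+12]<50)*255
    for k in contours(m,8): print(n,"post bbox",cv2.boundingRect(k))
c=C["scene"]
for z in(.005,.038): print("scene post axis px",z,proj(c,np.array([.481,-.322,z])).round(1),"top",proj(C["top"],np.array([.481,-.322,z])).round(1))
h=cv2.cvtColor(c["image"],cv2.COLOR_RGB2HSV);p=proj(c,np.array([.481,-.322,.095+.036])).round().astype(int)
print("hub top centre predicted px",p, "HSV",h[p[1],p[0]])
```

```text
t 39.55 tcp [ 0.4802 -0.3198  0.1006] yaw_y 38.7 tilt 0.18 F [-0.1  0.4 -2.2] open 61.1 ff 87.7 q6 -1.44
 shift [-0.0025 -0.0007  0.0826] turn z None
scene post bbox (134, 292, 13, 16)
top post bbox (394, 220, 8, 7)
scene post axis px 0.005 [142.9 301.3] top [396.2 224.1]
scene post axis px 0.038 [137.5 294.6] top [400.1 223.5]
hub top centre predicted px [120 273] HSV [ 0 10 52]
```

The post pixels agree with (0.481, -0.322) in both views. Lower the hub in stages.

>>> drive_tool(
  moves=[
    [[0, 0, 0], [-0.0022, -0.0005, 0.02], 0.045],
    [[0, 0, 0], [0, 0, 0.02], 0.045],
    [[0, 0, 0], [0, 0, 0.01], 0.045],
    [[0, 0, 0], [0, 0, 0.005], 0.045],
    [[0, 0, 0], [0, 0, 0], 0.045],
  ],
)

```text
time: 40.28
eef_pos: [0.4818, -0.3235, 0.0467]
tcp_rot: [0.433, 0.901, 0.0, -0.0]
contact_force: [0.0, 0.2, -2.9]
opening: 0.718
finger_force: 87.7
```

Run:
```python
from h import *
go(.481,-.322,.018)
```

```text
t 40.27 tcp [ 0.4818 -0.3235  0.0467] yaw_y 38.7 tilt 0.04 F [ 0.   0.2 -2.9] open 61.4 ff 87.7 q6 -1.44
 shift [0.0017 0.0003 0.0287] turn z None
```

>>> drive_tool(
  moves=[
    [[0, 0, 0], [0.0015, 0, 0.009], 0.045],
    [[0, 0, 0], [0, 0, 0.008], 0.045],
    [[0, 0, 0], [0, 0, 0.005], 0.045],
    [[0, 0, 0], [0, 0, 0.003], 0.045],
    [[0, 0, 0], [0, 0, 0], 0.045],
  ],
)

```text
time: 40.9
eef_pos: [0.4809, -0.3223, 0.0219]
tcp_rot: [0.433, 0.901, 0.0, -0.0]
contact_force: [1.2, -0.1, -3.6]
opening: 0.71
finger_force: 87.7
```

>>> drive_tool(
  moves=[
    [[0, 0, 0], [0, 0, 0.002], 0.045],
    [[0, 0, 0], [0, 0, 0.001], 0.045],
    [[0, 0, 0], [0, 0, 0], 0.045],
  ],
)

```text
time: 41.28
eef_pos: [0.481, -0.3224, 0.0191]
tcp_rot: [0.433, 0.901, -0.0, -0.0]
contact_force: [-0.2, 0.0, -2.4]
opening: 0.715
finger_force: 87.7
```

>>> drive_tool(
  moves=[
    [[0, 0, 0], [0, 0, 0.001], 0.045],
    [[0, 0, 0], [0, 0, 0.0005], 0.045],
    [[0, 0, 0], [0, 0, 0], 0.045],
  ],
)

```text
time: 41.65
eef_pos: [0.4812, -0.3226, 0.0182]
tcp_rot: [0.433, 0.901, -0.0, 0.0]
contact_force: [-0.9, 1.8, 1.2]
opening: 0.713
finger_force: 88.2
```

>>> drive_tool(
  moves=[
    [[0, 0, 0], [0, 0, 0.0005], 0.045],
    [[0, 0, 0], [0, 0, 0], 0.045],
  ],
)

```text
time: 41.9
eef_pos: [0.4812, -0.3226, 0.0182]
tcp_rot: [0.433, 0.901, -0.0, -0.0]
contact_force: [-1.9, 2.8, 4.8]
opening: 0.717
finger_force: 88.7
```

Landed. Release and rise, then check all the placings by numbers.

>>> drive_tool(
  moves=[
    [[0, 0, 0], [0, 0, 0], 0.068],
    [[0, 0, 0], [0, 0, 0], 0.076],
    [[0, 0, 0], [0, 0, 0], 0.0854],
    [[0, 0, 0], [0, 0, 0], 0.0854],
    [[0, 0, 0], [0, 0, -0.01], 0.0854],
  ],
)

```text
time: 42.52
eef_pos: [0.4804, -0.3219, 0.0265]
tcp_rot: [0.433, 0.901, 0.0, -0.001]
contact_force: [0.3, -0.3, 0.3]
opening: 1.003
finger_force: 0.0
```

>>> drive_tool(
  moves=[
    [[0, 0, 0], [0, 0, -0.04], 0.0854],
    [[0, 0, 0], [0, 0, -0.05], 0.0854],
    [[0, 0, 0], [0, 0, -0.06], 0.0854],
    [[0, 0, 0], [0, 0, -0.05], 0.0854],
    [[0, 0, 0], [0, 0, 0], 0.0854],
  ],
)

```text
time: 43.15
eef_pos: [0.4833, -0.3245, 0.2345]
tcp_rot: [0.433, 0.901, -0.002, 0.006]
contact_force: [0.0, -0.1, -1.1]
opening: 0.999
finger_force: 0.0
```

>>> drive_tool(
  moves=[
    [[0, 0, 0], [0.05, 0.03, 0], 0.0854],
    [[0, 0, 0], [0.05, 0.03, 0], 0.0854],
    [[0, 0, 0], [0.05, 0.03, 0], 0.0854],
    [[0, 0, 0], [0, 0, 0], 0.0854],
    [[0, 0, 0], [0, 0, 0], 0.0854],
  ],
)

```text
time: 43.78
eef_pos: [0.4574, -0.1491, 0.2269]
tcp_rot: [0.433, 0.901, -0.0, -0.0]
contact_force: [0.4, -0.8, 0.2]
opening: 0.997
finger_force: 0.0
```

Run:
```python
from h import *
go(.481,-.322,.2)
C=cams();c=C["scene"];im=c["image"];h=cv2.cvtColor(im,cv2.COLOR_RGB2HSV)
T=dict(block=(.613,-.185),hub=(.481,-.322),nut=(.6445,.004),spacer=(.461,.346),bush=(.6388,.184))
for n,(x,y) in T.items():
    p=proj(c,np.array([x,y,.049]));u,v=p.round().astype(int);w=26;x0,y0=u-w,v-w
    q=h[y0:y0+2*w,x0:x0+2*w].astype(int)
    thr={"block":(q[:,:,1]<65)&(q[:,:,2]>130),"spacer":(q[:,:,1]<65)&(q[:,:,2]>130),"hub":(q[:,:,1]<65)&(q[:,:,2]>100),"bush":(q[:,:,0]>8)&(q[:,:,0]<28)&(q[:,:,1]>130)&(q[:,:,2]>60),"nut":(q[:,:,1]<90)&(q[:,:,2]>48)&(q[:,:,2]<80)}[n]
    m=np.zeros(h.shape[:2],np.uint8);m[y0:y0+2*w,x0:x0+2*w]=thr*255
    for k in contours(m,20):
        W=np.array([plane(c,pp[0],.049)[:2] for pp in k],np.float32);r=cv2.minAreaRect(W)
        print(n,"offset mm",np.round((np.array(r[0])-[x,y])*1000,1),"size mm",np.round(np.array(r[1])*1000,1),round(r[2],0))
```

```text
t 43.77 tcp [ 0.4574 -0.1491  0.2269] yaw_y 38.7 tilt 0.03 F [ 0.4 -0.8  0.2] open 85.1 ff 0.0 q6 -1.2
 shift [-0.1496 -0.0897  0.0269] turn z None
block offset mm [  4.5 -10.1] size mm [58.3 70.2] 39.0
hub offset mm [-2.4 -1.2] size mm [61.2 61. ] 56.0
nut offset mm [ 7.8 -9.6] size mm [65.2 69. ] 60.0
spacer offset mm [-2.3  1.8] size mm [39.5 40.3] 73.0
bush offset mm [ 0.2 -2.9] size mm [21.8 24.5] 26.0
```

Run:
```python
from h import *
C=cams()
for n,(x,y) in dict(block=(.613,-.185),nut=(.6445,.004)).items():
  for cn in("scene","top"):
    c=C[cn];g=c["image"].max(2);u,v=proj(c,np.array([x,y,.049])).round().astype(int)
    for thr in(30,40,50):
        m=np.zeros_like(g);m[v-9:v+10,u-9:u+10]=(g[v-9:v+10,u-9:u+10]<thr)*255
        for k in contours(m,12):
            M=cv2.moments(k);p=(M["m10"]/M["m00"],M["m01"]/M["m00"]);print(n,cn,thr,round(cv2.contourArea(k)),np.round((plane(c,p,.049)[:2]-[x,y])*1000,1))
c=C["scene"];print(c["image"][proj(c,np.array([.613,-.185,.049])).round().astype(int)[1],140:300:5].max(1) if 0 else "")
```

```text
block scene 40 157 [-2.3 -3.1]
block scene 50 164 [-2.1 -3. ]
block top 40 42 [ 0.5 -0.7]
block top 50 50 [-0.2 -0.6]
nut scene 40 78 [-2.8 -1.4]
nut scene 50 94 [-2.4 -1.6]
nut top 40 25 [-0.6  1.4]
nut top 50 39 [-1.   0.5]
```

All parts are within about 4 mm of their places. I'll hand in.

```bash
python3 -c "
from plant import ctrl
print(ctrl.sign_off())"
```

```text
the job is handed in; nothing more can be done
None
```

I set all five parts in their own trays, with the hub over its post, each measured within about 4 mm of centre. On the way the fingers came down on top of the bearing block once, without moving it, and I re-gripped it lower. The job is handed in at about 44 s, but no verdict came back.

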